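# Pack the gnaw blocks in the sliding-cover box

## Robot

A 6-joint arm with a two-finger parallel gripper is mounted at the origin on the work surface. World frame = base frame: x ahead of the robot, y to its left, z up, the work surface at z = 0. Lengths are in m, angles in degrees, forces in N, time in s.
With the tool pointing down it reaches from about 0.25 to 0.8 m from the base axis. Payload 3.9 kg.
Tool frame: the origin (TCP) lies between the finger pads; the fingertips stand 14 mm ahead of it and the grasp point (between the pads) lies 5 mm behind it; z points along the fingers, y is the direction in which the jaws open and shut (so a half turn about z gives the same grasp; the last joint's range is limited). The gripper opens to 85 mm and grips with 20 to 120 N. Pads are 22 mm wide; open, the fingers measure 114 mm over their backs; the gripper's body (76 mm by 85 mm) begins 54 mm behind the grasp point. The pads swing forward as they close: fully open they stand 13 mm farther back than shut.
Start: joints at [69.729, 14.897, -7.913, 67.191, 0, 90], TCP at [0.182, 0.492, 0.245] pointing down, gripper open.
Joint ranges: [-159.42, 159.42], [-47.68, 98.78], [-73.54, 78.23], [-108.79, 121.32], [-90, 84.71], [-180, 180]. Speed limits (degrees/s): [147.25, 147.25, 180, 180, 180, 180].

## Interface

Orientations are given as a 3x3 rotation matrix whose columns are the frame's x, y, z axes.
In Python, from station import * gives the robot as it stands.
- The arm moves only by the tool step_arm, never from a script. Its argument "steps" is a list of rows, each an object with "slide": the shift along the tool's x, y, z in m, a list of three; "delta_rot": the turn, a rotation vector about the tool's x, y, z in degrees, a list of three. In form: [{"slide": [tx, ty, tz], "delta_rot": [rx, ry, rz]}, ...]. A call has 1 to 8 rows; each row shifts and turns the commanded pose from where the row before left it, along the tool's axes as they then stand; what a row does not reach is not made up. A row lasts 1/12 s, in which the tool goes at most 41.7 mm and 7.16 degrees, less where a joint would pass 70% of its speed; a pose out of reach is approached as far as the arm can. A call is refused whole if a number of a shift passes 0.0417 or a number of a turn 7.16, either way. A call with a gripper value outside its range is refused whole. "fingers" is the closure, from -1 (fully open) to 1 (shut), set as the call begins (left out, the last holds). The fingers move at their own pace and stop on an object; "newtons" is the grip in N (left out, the last holds). Time passes only in rows, so rows that do not move let the fingers close. It gives the time, the measured TCP pose, the force and the opening at its end, in the units of the state.
- read_state(): the state, without advancing time (a new reading comes with each control period).
- grab_frame(name): name is "side" or "top"; returns the picture (400x640x3 uint8, red, green, blue); there is no depth.
- get_calibration(name): a dict with "fx", "fy", "cx", "cy" (pixels), "rvec" (rotation vector, rad) and "tvec" (3), from world to camera coordinates, as OpenCV has them. Camera axes: x right, y down, z forward; pixel columns grow to the right and rows downward; lengths in m; the calibration is good to about 2 mm. A picture is of the moment at which its call begins. get_calibration takes no time and is no camera call.
- hand_in(): hands the job in, once; it reports no verdict.
The state is a dict: "t": time; "qpos": joint angles; "qvel": joint speeds; "joint_torque": joint torques, N m; "tool_pos": TCP position; "eef_rot": TCP orientation; "contact_force": force on the tool from outside, world axes, zero at the start; "wrist_torque": the same for the moment, N m; "opening": finger opening in m.
Only numpy, scipy, OpenCV 4.12 (cv2) and the standard library are available. Lean on these libraries where they do the work, as an engineer would, in place of code of your own. Each camera call takes 0.05 s, during which the arm holds its last target.

## Task

Slide the clear packing box along its track, without lifting or tipping it, from the round mark to the square mark; there press its release tab down while sliding the cover fully open, put every wooden gnaw block from the table inside, and slide the cover shut with the tab pressed until it is fully home and the tab has sprung up again. Then slide the packed box back along the track, again without lifting it, so that it is centred at the round mark, and leave the stone, the bowl and the other things on the table where they are.

Things in the scene. Friction and masses are not known exactly. Their poses are not given: they have to be found in the camera images.
- track: fixed aluminium plate on the table, top 4 mm above the table, 520 mm along its y, from x = -129 to +85 mm. Origin at table height on the track's centreline. Two white guide strips, 10 mm wide and 12 mm tall above the plate, run along y at x = -75 and +75 mm: the box between them slides along y only
- mark_round: round mark. Origin: point of the track's centreline, 4 mm above the table, where the box's origin belongs at this mark; axes as the track's. Seen as a black disc 36 mm across on the track's front ledge, 106 mm from there towards -x (robot side), never covered. Either mark may be the left one; they lie 180 mm apart along the track
- mark_square: square mark, the same as the round one but seen as a black 34 mm square
- box: clear plastic box with a steel cover, 0.75 kg, loose between the guides. Origin: centre of its underside; axes as the track's (x away from the robot). 135 mm along x, 290 mm along y; front and rear walls 62 mm high, end walls 87 mm high. A black line on the front wall marks its middle. Pushed low (20 to 50 mm above the table) on the outer face of an end wall (y = +-145 mm) it slides with 5 to 9 N
- box_in (a point): centre of the box's inner floor, 5 mm above its underside. Inside 125 mm along x, 280 mm along y. Steel keeper bars inside the end walls' top edges leave 262 mm clear along y. With the cover open the mouth is clear from x = -62 to +32 mm of the box; the space under the cover is 58 mm high
- cover (a joint): slide of the steel cover along the box's +x (away from the robot), m: 0 shut, 0.100 fully open, at its stop. 1.5 N of friction; its top is 68 mm above the box's underside. The tab locks it within about 3 mm of either end: there it moves only while the tab is pressed. Elsewhere it stays where it is left
- tab (a joint): how far the black release tab on the cover is pressed down, m: 0 up, 0.008 fully down. It springs up with 3 N at the top, 7 N fully down. Pressed more than 6 mm the cover runs free; between the ends of the travel keeper bars hold it down by 5 mm; at either end it springs up when let go and locks the cover
- tab_pad (a point): middle of the tab's top face, 36 mm along x, 56 mm along y, 86 mm above the box's underside while up; moves with the cover: at x = -42 mm of the box when shut, +58 mm open. Two steel ridges of the cover, 60 mm long along y, 39 mm apart, stand at its x edges, tops 92 mm above the underside: shut fingertips go down between them. A thin black crossbar runs from the tab to both end walls
- block1_mid (a point): gnaw block: plain wooden bar, 70 x 28 x 28 mm, with a thin darker band round its middle, 45 g, lying on the table at any yaw. Its point is the centre of the bar; x of it is the long axis. All blocks are alike; 2 to 4 are present, the others are absent (None)
- block2_mid (a point): gnaw block: plain wooden bar, 70 x 28 x 28 mm, with a thin darker band round its middle, 45 g, lying on the table at any yaw. Its point is the centre of the bar; x of it is the long axis. All blocks are alike; 2 to 4 are present, the others are absent (None)
- block3_mid (a point): gnaw block: plain wooden bar, 70 x 28 x 28 mm, with a thin darker band round its middle, 45 g, lying on the table at any yaw. Its point is the centre of the bar; x of it is the long axis. All blocks are alike; 2 to 4 are present, the others are absent (None)
- block4_mid (a point): gnaw block: plain wooden bar, 70 x 28 x 28 mm, with a thin darker band round its middle, 45 g, lying on the table at any yaw. Its point is the centre of the bar; x of it is the long axis. All blocks are alike; 2 to 4 are present, the others are absent (None)
- stone: bystander: grey-white mineral stone, 64 mm across, 26 mm tall; origin under its centre
- dish: bystander: white bowl, 80 mm across, 35 mm tall; origin under its centre
Things that resemble listed ones, but are neither listed nor needed, are in the scene too. Leave any red look-alike of the part that bears block1_mid alone. What is shaped like the part that bears block4_mid but red is not meant.

How it is judged:
By the outcome, as a careful person would: the job done as asked, in the order asked, and still so for the second after the job is handed in, with the robot touching nothing.
Of block1, block2, block3, block4 only 2 to 4 are there at a start; the rules pass over those that are not, and their reading is None.
At some moment in a run one of block1, block2, block3, block4 may be knocked a few centimetres aside while the robot is not near it.
Once in a run the grip may slacken for a moment while it holds something.
It also fails if it takes over 210 s, if anything falls off the work surface, if the arm or the gripper's body presses on something with over 40 N, if the wrist force passes 120 N, or if a joint passes its speed limit or range.

## Working session

There is one attempt and no reset: what is moved stays moved. The work goes in short steps, Python scripts to look and compute and a tool call to move; the robot and the scene stay as the last step left them, time stands still between calls to the robot, and variables do not carry over. Pictures are saved under pics/ and viewed, and the job is handed in when it is done.

Besides the shell and the picture viewer there is one more tool, called as a command line: name --argument value ..., lists and objects as JSON in quotes. step_arm: Moves the arm, as the interface text tells. Its arguments: {"type":"object","properties":{"steps":{"type":"array"},"fingers":{"type":"number"},"newtons":{"type":"number"}},"required":["steps"]}

```bash
ls; mkdir -p pics; python3 - <<'E'
from station import *
import cv2
print(read_state())
for n in("side","top"):
    im=grab_frame(n); cv2.imwrite(f"pics/a_{n}.png",im[:,:,::-1]); print(get_calibration(n))
E
```

```text
pics
{'t': 0.0, 'qpos': array([ 6.97309807e+01,  1.49365421e+01, -7.98764463e+00,  6.71910534e+01,
       -1.43316793e-03,  9.00002570e+01]), 'qvel': array([ 0.04202229,  0.05529383, -0.0218156 ,  0.03471998, -0.00995859,
       -0.04903344]), 'joint_torque': array([ 1.05563686e-03, -4.05676568e+01,  2.53923583e+01,  1.90307427e-02,
        6.62682351e-05,  5.78404844e-07]), 'tool_pos': array([0.18164774, 0.49185274, 0.24444504]), 'eef_rot': array([[-9.38074854e-01,  3.46431978e-01, -6.73313801e-04],
       [ 3.46432631e-01,  9.38072939e-01, -1.89543682e-03],
       [-2.50224706e-05, -2.01131949e-03, -9.99997977e-01]]), 'contact_force': array([-0.05037084, -0.08201969, -0.42459171]), 'wrist_torque': array([-0.00296492,  0.03001869,  0.01384974]), 'opening': 0.0852205345111878}
{'fx': 386.24231163657885, 'fy': 386.24231163657885, 'cx': 324.26971952902346, 'cy': 199.13358654004517, 'rvec': array([ 1.98686884, -0.84247422,  0.46299924]), 'tvec': array([-0.32986438,  0.2520712 ,  0.89947345])}
{'fx': 472.3597992531896, 'fy': 472.3597992531896, 'cx': 325.54527997024127, 'cy': 197.53275612458728, 'rvec': array([ 2.12349974, -2.12100566,  0.2245144 ]), 'tvec': array([-0.00349424,  0.4922113 ,  1.15055024])}
```

View pics/a_side.png

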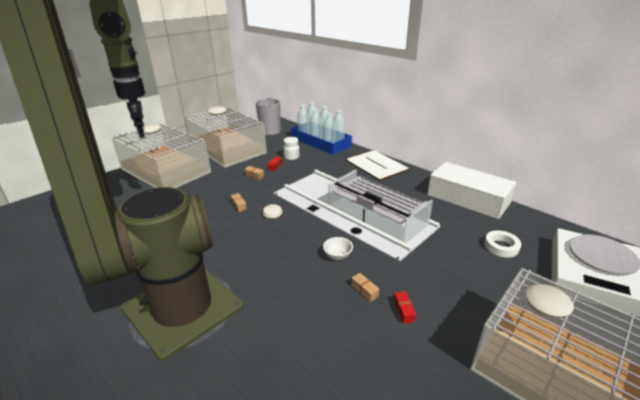

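View pics/a_top.png

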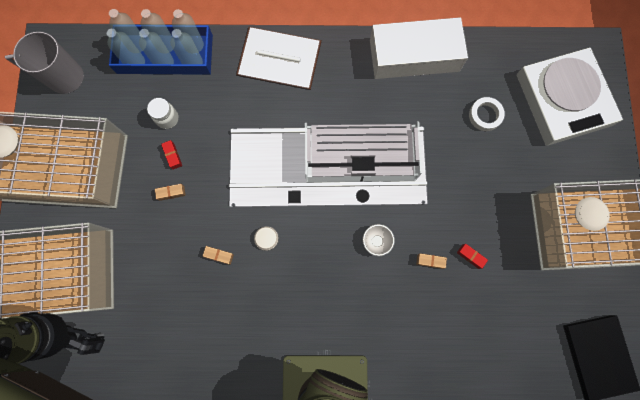

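The side view shows three wooden blocks, at (255,173), (238,203) and (365,287), and two red look-alikes. In the top view the wooden blocks are at (169,191), (217,255) and (432,261). The square mark is at (294,197) and the round mark at (363,196), with the box at the round mark. Next I'll measure these.

```bash
cat > h.py <<'E'
from station import *
import numpy as np, cv2
def cam(n):
    c=get_calibration(n); K=np.array([[c['fx'],0,c['cx']],[0,c['fy'],c['cy']],[0,0,1.]])
    R=cv2.Rodrigues(np.array(c['rvec']))[0]; return K,R,np.array(c['tvec'])
def ray(n,px,z):
    K,R,t=cam(n); p=np.atleast_2d(px).astype(float)
    d=(np.linalg.inv(K)@np.c_[p,np.ones(len(p))].T).T@R; C=-R.T@t
    return C+d*((z-C[2])/d[:,2])[:,None]
def proj(n,P):
    K,R,t=cam(n); q=(np.atleast_2d(P)@R.T+t)@K.T; return q[:,:2]/q[:,2:]
def shot(n,name):
    im=grab_frame(n); cv2.imwrite(f"pics/{name}.png",im[:,:,::-1]); return im
def zoom(im,x0,y0,x1,y1,name,k=4):
    cv2.imwrite(f"pics/{name}.png",cv2.resize(im[y0:y1,x0:x1,::-1],None,fx=k,fy=k,interpolation=cv2.INTER_CUBIC))
def blobs(mask,amin=40):
    c,_=cv2.findContours(mask.astype(np.uint8),cv2.RETR_EXTERNAL,cv2.CHAIN_APPROX_NONE)
    return [x for x in c if cv2.contourArea(x)>=amin]
def wood(im):
    hsv=cv2.cvtColor(im,cv2.COLOR_RGB2HSV); h,s,v=cv2.split(hsv)
    m=((h>=7)&(h<=22)&(s>90)&(v>110)).astype(np.uint8); return cv2.morphologyEx(m,cv2.MORPH_CLOSE,np.ones((3,3)))
E
python3 - <<'E'
from h import *
im=cv2.imread("pics/a_top.png")[:,:,::-1].copy()
m=wood(im)
for c in blobs(m):
    r=cv2.minAreaRect(c); b=cv2.boxPoints(r)
    if cv2.contourArea(c)>900: continue
    P=ray("top",b,0.028); ctr=ray("top",[r[0]],0.02)[0]
    e=[P[1]-P[0],P[2]-P[1]]; L=[np.linalg.norm(x) for x in e]; l=e[int(np.argmax(L))]
    print("block",np.round(r[0],1),ctr.round(4),np.round(L,3),"yaw",np.degrees(np.arctan2(l[1],l[0])).round(1))
g=im.max(2)
for nm,(x0,y0,x1,y1) in dict(sq=(284,188,304,206),rd=(352,187,374,205)).items():
    s=(255-g[y0:y1,x0:x1].astype(float)); s=np.clip(s-100,0,None)
    yy,xx=np.mgrid[y0:y1,x0:x1]; c=[(s*xx).sum()/s.sum(),(s*yy).sum()/s.sum()]
    print(nm,c,ray("top",[c],0.004))
zoom(im,220,110,440,215,"z1",3.6)
zoom(cv2.imread("pics/a_side.png")[:,:,::-1],265,160,445,260,"z2",4.4)
E
```

```text
block [432.  260.4] [ 0.3358 -0.2739  0.02  ] [0.028 0.07 ] yaw -98.1
block [217.5 254.7] [0.3497 0.2706 0.02  ] [0.028 0.073] yaw -106.1
block [ 85. 270.] [0.3111 0.6004 0.02  ] [0.005 0.188] yaw -174.3
block [169.2 190.7] [0.5153 0.4031 0.02  ] [0.073 0.028] yaw -78.1
sq [np.float64(293.9815370855427), np.float64(196.510636938606)] [[0.50385001 0.07974748 0.004     ]]
rd [np.float64(362.1802541404912), np.float64(195.58259565962308)] [[ 0.50679069 -0.10025478  0.004     ]]
```

View pics/z1.png

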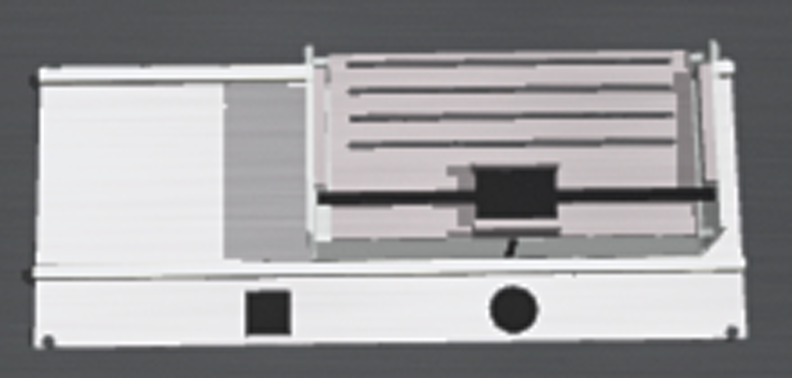

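View pics/z2.png

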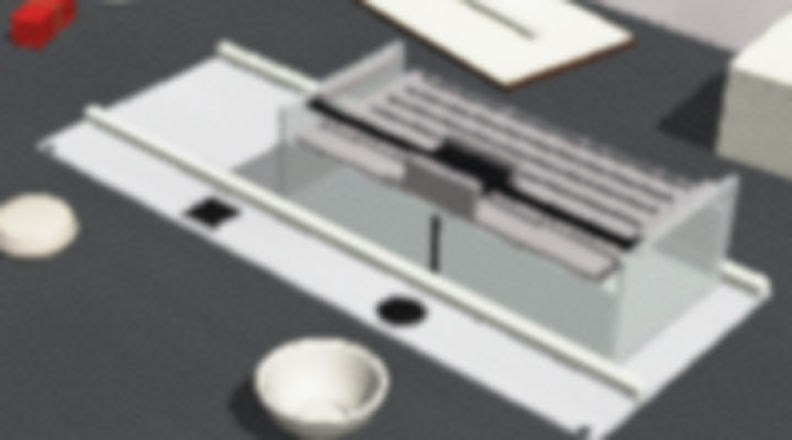

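```bash
cat >> h.py <<'E'
E
python3 - <<'E'
from h import *
def z1(l): return [(220+x/3.6,110+y/3.6) for x,y in l]
P=ray("top",z1([(36,347),(744,337),(40,68),(733,62)]),.004); print("track corners",P.round(4))
d=P[0]-P[1]; print(np.degrees(np.arctan2(-d[0],d[1])),np.linalg.norm(d))
d=P[2]-P[3]; print(np.degrees(np.arctan2(-d[0],d[1])),np.linalg.norm(d))
# end wall top corners z=.091
print("walls",ray("top",z1([(311,47),(309,257),(713,42),(718,232)]),.091).round(4))
print("tab",ray("top",z1([(515,192)]),.09).round(4))
print("midline top px",ray("top",z1([(515,240)]),.066).round(4))
# side line bottom
S=[(265+436/4.4,160+268/4.4),(265+434/4.4,160+217/4.4)]
print(ray("side",S[:1],.018),ray("side",S[1:],.066))
m=cv2.imread("pics/a_top.png"); h,s,v=cv2.split(cv2.cvtColor(m,cv2.COLOR_BGR2HSV))
for c in blobs(((h<6)|(h>174))&(s>170)&(v>90),60):
    if cv2.contourArea(c)<700:
        r=cv2.minAreaRect(c); print("red",ray("top",cv2.boxPoints(r),.028)[:,:2].round(3).tolist())
E
```

```text
track corners [[ 0.477   0.2469  0.004 ]
 [ 0.4856 -0.2702  0.004 ]
 [ 0.6904  0.2524  0.004 ]
 [ 0.6975 -0.2708  0.004 ]]
0.9493196748955651 0.5171852504947814
0.7690447106932519 0.5232915479121156
walls [[ 0.6757  0.046   0.091 ]
 [ 0.5243  0.0462  0.091 ]
 [ 0.6807 -0.2372  0.091 ]
 [ 0.5427 -0.2353  0.091 ]]
tab [[ 0.5711 -0.0958  0.09  ]]
midline top px [[ 0.5429 -0.0976  0.066 ]]
[[ 0.54471379 -0.09756355  0.018     ]] [[ 0.53465174 -0.10109719  0.066     ]]
red [[0.333, -0.371], [0.356, -0.388], [0.339, -0.413], [0.316, -0.396]]
red [[0.356, -0.341], [0.379, -0.357], [0.361, -0.384], [0.338, -0.367]]
red [[0.607, 0.417], [0.619, 0.39], [0.583, 0.373], [0.571, 0.401]]
red [[0.64, 0.431], [0.652, 0.404], [0.624, 0.391], [0.612, 0.418]]
```

step_arm --steps '[{"slide":[0,0,0],"delta_rot":[0,0,-7.07]},{"slide":[0,0,0],"delta_rot":[0,0,-7.07]},{"slide":[0,0,0],"delta_rot":[0,0,-7.07]},{"slide":[-0.0176,-0.0333,0],"delta_rot":[0,0,0]},{"slide":[-0.0176,-0.0333,0],"delta_rot":[0,0,0]},{"slide":[-0.0176,-0.0333,0],"delta_rot":[0,0,0]},{"slide":[-0.0176,-0.0333,0],"delta_rot":[0,0,0]},{"slide":[-0.0176,-0.0333,0],"delta_rot":[0,0,0]}]' --fingers 1 --newtons 40

```text
t: 0.77
tool_pos: [0.2728, 0.3257, 0.2449]
eef_rot: [[-1.0, -0.017, -0.0], [-0.017, 1.0, -0.001], [0.0, -0.001, -1.0]]
contact_force: [0.2, -0.8, -0.8]
opening: -0.0004
```

step_arm --steps '[{"slide":[-0.0176,-0.0333,0],"delta_rot":[0,0,0]},{"slide":[-0.0176,-0.0333,0],"delta_rot":[0,0,0]},{"slide":[-0.0176,-0.0333,0],"delta_rot":[0,0,0]},{"slide":[-0.0176,-0.0333,0],"delta_rot":[0,0,0]},{"slide":[-0.0176,-0.0333,0],"delta_rot":[0,0,0]},{"slide":[-0.0176,-0.0333,0],"delta_rot":[0,0,0]},{"slide":[-0.0176,-0.0333,0],"delta_rot":[0,0,0]},{"slide":[-0.0176,-0.0333,0],"delta_rot":[0,0,0]}]'

```text
t: 1.43
tool_pos: [0.4179, 0.0615, 0.2451]
eef_rot: [[-1.0, -0.016, -0.0], [-0.016, 1.0, 0.0], [0.0, 0.0, -1.0]]
contact_force: [0.3, -0.4, -0.5]
opening: -0.0
```

step_arm --steps '[{"slide":[-0.0176,-0.0333,0],"delta_rot":[0,0,0]},{"slide":[-0.0176,-0.0333,0],"delta_rot":[0,0,0]},{"slide":[-0.0176,-0.0333,0],"delta_rot":[0,0,0]},{"slide":[-0.0176,-0.0333,0],"delta_rot":[0,0,0]},{"slide":[-0.0176,-0.0333,0],"delta_rot":[0,0,0]},{"slide":[-0.0176,-0.0333,0],"delta_rot":[0,0,0]},{"slide":[-0.0176,-0.0333,0],"delta_rot":[0,0,0]},{"slide":[-0.0176,-0.0333,0],"delta_rot":[0,0,0]}]'

```text
t: 2.1
tool_pos: [0.5631, -0.2024, 0.2447]
eef_rot: [[-1.0, -0.016, -0.001], [-0.016, 1.0, 0.0], [0.001, 0.001, -1.0]]
contact_force: [1.2, 1.1, 1.3]
opening: -0.0001
```

step_arm --steps '[{"slide":[-0.0176,-0.0333,0],"delta_rot":[0,0,0]},{"slide":[-0.0176,-0.0333,0],"delta_rot":[0,0,0]},{"slide":[-0.0176,-0.0333,0],"delta_rot":[0,0,0]},{"slide":[0,0,0.04],"delta_rot":[0,0,0]},{"slide":[0,0,0.04],"delta_rot":[0,0,0]},{"slide":[0,0,0.04],"delta_rot":[0,0,0]},{"slide":[0,0,0.04],"delta_rot":[0,0,0]},{"slide":[0,0,0.03],"delta_rot":[0,0,0]}]'

```text
t: 2.77
tool_pos: [0.6152, -0.2989, 0.051]
eef_rot: [[-1.0, -0.016, -0.004], [-0.016, 1.0, 0.002], [0.004, 0.002, -1.0]]
contact_force: [-0.5, -0.2, -0.8]
opening: 0.0003
```

step_arm --steps '[{"slide":[0,0,0.013],"delta_rot":[0,0,0]},{"slide":[0,0,0],"delta_rot":[-6,0,0]},{"slide":[0,0,0],"delta_rot":[-6,0,0]},{"slide":[0,0,0],"delta_rot":[0,0,0]}]'

```text
t: 3.1
tool_pos: [0.6161, -0.3024, 0.0398]
eef_rot: [[-1.0, -0.012, -0.006], [-0.013, 0.977, 0.211], [0.003, 0.211, -0.978]]
contact_force: [0.2, 0.1, 0.6]
opening: -0.0001
```

```bash
python3 - <<'E'
from h import *
im=shot("side","b_side"); zoom(im,265,130,465,270,"b_z",4)
s=read_state(); print(s['tool_pos'],s['eef_rot'],s['contact_force'])
E
```

```text
[ 0.61661027 -0.30174237  0.04038706] [[-0.99990982 -0.0125293  -0.00483441]
 [-0.01326066  0.97806163  0.20789324]
 [ 0.0021236   0.2079386  -0.97813958]] [-0.21462418  0.94296018  0.20659076]
```

View pics/b_z.png

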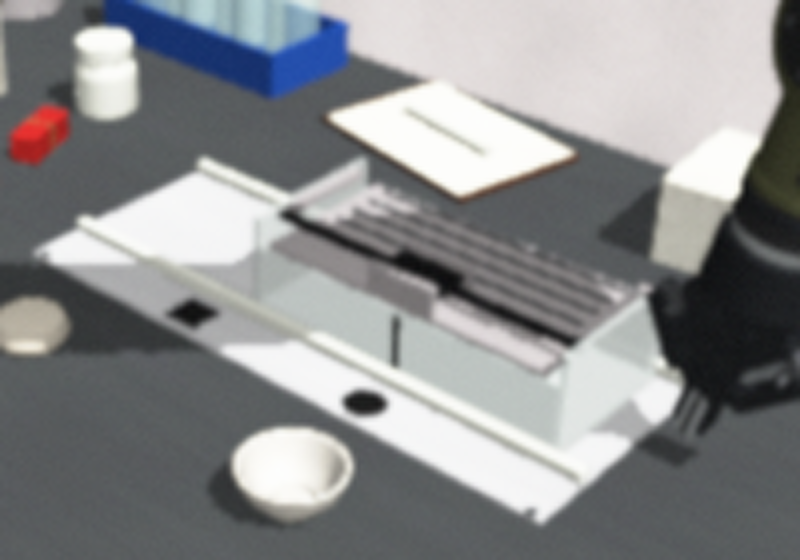

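step_arm --steps '[{"slide":[0,0.0098,0.002],"delta_rot":[0,0,0]},{"slide":[0,0.0098,0.002],"delta_rot":[0,0,0]},{"slide":[0,0.0098,0.002],"delta_rot":[0,0,0]},{"slide":[0,0.0078,0.0016],"delta_rot":[0,0,0]},{"slide":[0,0.0039,0.0008],"delta_rot":[0,0,0]},{"slide":[0,0.0049,0.001],"delta_rot":[0,0,0]},{"slide":[0,0.0049,0.001],"delta_rot":[0,0,0]},{"slide":[0,0.0049,0.001],"delta_rot":[0,0,0]}]'

```text
t: 3.82
tool_pos: [0.6174, -0.2434, 0.0441]
eef_rot: [[-1.0, -0.017, -0.001], [-0.017, 0.979, 0.203], [-0.003, 0.203, -0.979]]
contact_force: [-0.3, -7.1, 1.6]
opening: 0.0001
```

step_arm --steps '[{"slide":[0,0.0098,0.0022],"delta_rot":[0,0,0]},{"slide":[0,0.0118,0.0026],"delta_rot":[0,0,0]},{"slide":[0,0.0118,0.0026],"delta_rot":[0,0,0]},{"slide":[0,0.0118,0.0026],"delta_rot":[0,0,0]},{"slide":[0,0.0118,0.0026],"delta_rot":[0,0,0]},{"slide":[0,0.0118,0.0026],"delta_rot":[0,0,0]},{"slide":[0,0.0118,0.0026],"delta_rot":[0,0,0]},{"slide":[0,0.0118,0.0026],"delta_rot":[0,0,0]}]'

```text
t: 4.48
tool_pos: [0.6165, -0.1492, 0.044]
eef_rot: [[-1.0, -0.017, 0.001], [-0.016, 0.979, 0.202], [-0.004, 0.202, -0.979]]
contact_force: [0.8, -8.7, 3.7]
opening: 0.0001
```

step_arm --steps '[{"slide":[0,0.0098,0.0022],"delta_rot":[0,0,0]},{"slide":[0,0.0098,0.0022],"delta_rot":[0,0,0]},{"slide":[0,0.0098,0.0022],"delta_rot":[0,0,0]},{"slide":[0,0.0059,0.0013],"delta_rot":[0,0,0]},{"slide":[0,0,0],"delta_rot":[0,0,0]}]'

```text
t: 4.9
tool_pos: [0.6159, -0.1115, 0.0439]
eef_rot: [[-1.0, -0.018, 0.001], [-0.018, 0.979, 0.205], [-0.005, 0.205, -0.979]]
contact_force: [0.4, -4.0, 4.8]
opening: 0.0001
```

```bash
python3 - <<'E'
from h import *
im=shot("side","c_side"); zoom(im,245,130,445,270,"c_z",4)
im=shot("top","c_top"); zoom(im,220,110,440,215,"c_t",3.6)
s=read_state(); print(s['tool_pos'],s['contact_force'])
E
```

```text
[ 0.61572379 -0.1116342   0.04362455] [ 0.54900097 -4.01340098  4.34688986]
```

View pics/c_z.png

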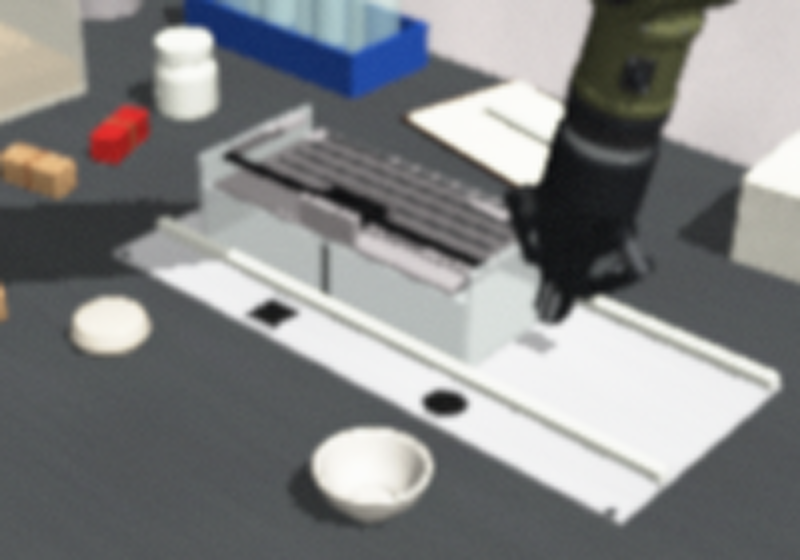

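View pics/c_t.png

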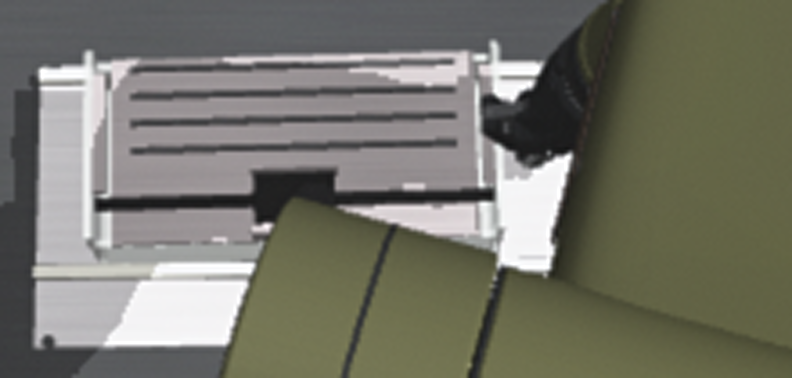

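```bash
python3 - <<'E'
from h import *
def z1(l): return [(220+x/3.6,110+y/3.6) for x,y in l]
print(ray("top",z1([(311,47),(90,52),(309,240),(92,240),(515,192),(294,196)]),.091).round(4))
S=lambda x,y:[(245+x/4,130+y/4)]
print("line",ray("side",S(326,291),.018),ray("side",S(325,243),.066))
E
```

```text
[[ 0.6757  0.046   0.091 ]
 [ 0.6714  0.2008  0.091 ]
 [ 0.5362  0.0463  0.091 ]
 [ 0.5358  0.1949  0.091 ]
 [ 0.5708 -0.0957  0.091 ]
 [ 0.5674  0.0569  0.091 ]]
line [[0.5404924  0.05559564 0.018     ]] [[0.53643957 0.05259453 0.066     ]]
```

step_arm --steps '[{"slide":[0,0.0059,0.0013],"delta_rot":[0,0,0]},{"slide":[0,0.0059,0.0013],"delta_rot":[0,0,0]},{"slide":[0,0.0059,0.0013],"delta_rot":[0,0,0]},{"slide":[0,0.0049,0.001],"delta_rot":[0,0,0]},{"slide":[0,0.002,0.0004],"delta_rot":[0,0,0]},{"slide":[0,0,0],"delta_rot":[0,0,0]}]'

```text
t: 5.5
tool_pos: [0.6152, -0.0879, 0.0432]
eef_rot: [[-1.0, -0.017, 0.0], [-0.016, 0.979, 0.204], [-0.004, 0.204, -0.979]]
contact_force: [-0.1, -6.6, 5.4]
opening: -0.0
```

```bash
python3 - <<'E'
from h import *
im=shot("side","d_side"); zoom(im,285,160,365,220,"d_z",10)
s=read_state(); print(s['tool_pos'],s['contact_force'])
E
```

```text
[ 0.61520606 -0.08789631  0.04316975] [ 0.60571481 -7.67153979  6.96618544]
```

View pics/d_z.png

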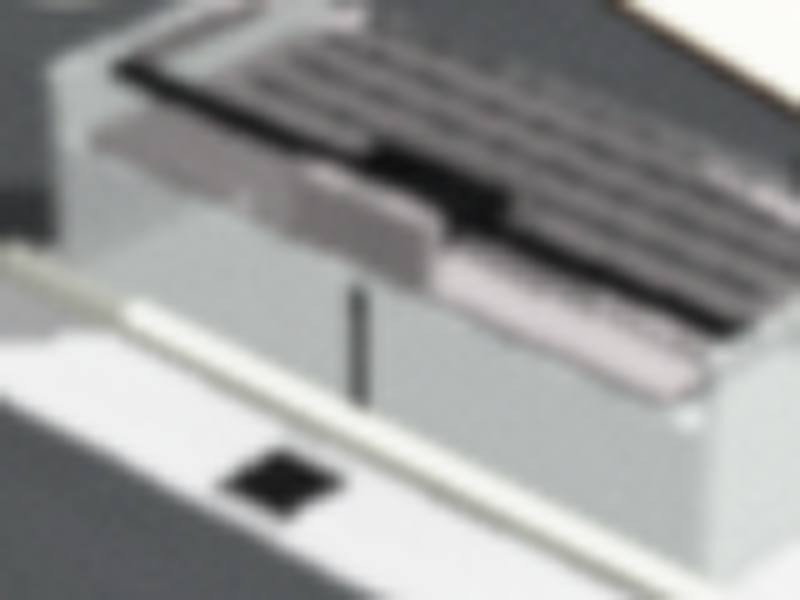

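```bash
python3 - <<'E'
from h import *
S=lambda x,y:[(285+x/10,160+y/10)]
m=ray("side",S(284,483),.004)[0]; print("mark",m)
for p,z in (((361,402),.018),((355,288),.064),): print("line",ray("side",S(*p),z))
# initial picture same approach
a=cv2.imread("pics/a_side.png")[:,:,::-1]; zoom(a,325,195,385,240,"a_z",10)
E
```

```text
mark [0.50292055 0.0783119  0.004     ]
line [[0.53957298 0.07928263 0.018     ]]
line [[0.53506416 0.07687086 0.064     ]]
```

View pics/a_z.png

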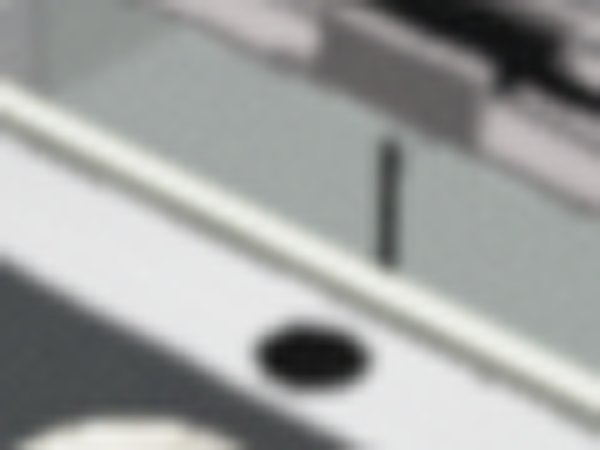

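```bash
python3 - <<'E'
from h import *
S=lambda x,y:[(325+x/10,195+y/10)]
print("mark",ray("side",S(314,357),.004)[0])
for p,z in (((387,265),.018),((391,140),.064),): print("line",ray("side",S(*p),z))
E
```

```text
mark [ 0.5056588  -0.10100563  0.004     ]
line [[ 0.54149122 -0.09868379  0.018     ]]
line [[ 0.53936538 -0.09911736  0.064     ]]
```

step_arm --steps '[{"slide":[0,0.0025,0.0005],"delta_rot":[0,0,0]},{"slide":[0,0,0],"delta_rot":[0,0,0]},{"slide":[0,-0.0196,-0.0043],"delta_rot":[0,0,0]},{"slide":[0,-0.0196,-0.0043],"delta_rot":[0,0,0]},{"slide":[0,0,0],"delta_rot":[6,0,0]},{"slide":[0,0,0],"delta_rot":[6,0,0]},{"slide":[0,0,-0.04],"delta_rot":[0,0,0]},{"slide":[0,0,-0.04],"delta_rot":[0,0,0]}]'

```text
t: 6.22
tool_pos: [0.61, -0.121, 0.1192]
eef_rot: [[-1.0, -0.02, -0.01], [-0.02, 1.0, 0.003], [0.01, 0.003, -1.0]]
contact_force: [1.9, -0.3, -0.4]
opening: -0.0002
```

step_arm --steps '[{"slide":[0,0,-0.03],"delta_rot":[0,0,0]},{"slide":[0.0085,0.034,0],"delta_rot":[0,0,0]},{"slide":[0.0085,0.034,0],"delta_rot":[0,0,0]},{"slide":[0.0085,0.034,0],"delta_rot":[0,0,0]},{"slide":[0.0085,0.034,0],"delta_rot":[0,0,0]},{"slide":[0.0085,0.034,0],"delta_rot":[0,0,0]},{"slide":[0,0,0],"delta_rot":[0,0,0]}]'

```text
t: 6.8
tool_pos: [0.5656, 0.0512, 0.1514]
eef_rot: [[-1.0, -0.024, -0.004], [-0.024, 1.0, 0.004], [0.004, 0.004, -1.0]]
contact_force: [-0.7, 0.3, -0.1]
opening: 0.0002
```

```bash
python3 - <<'E'
from h import *
im=shot("side","e_side"); zoom(im,285,140,385,215,"e_z",8)
s=read_state(); print(s['tool_pos'],s['eef_rot'],s['contact_force'])
E
```

```text
[0.56672112 0.04862272 0.15149067] [[-0.99974744 -0.02233095 -0.00252563]
 [-0.02233396  0.99974988  0.00116911]
 [ 0.00249889  0.00122522 -0.99999613]] [-1.44878908 -0.63283054 -0.33998775]
```

View pics/e_z.png

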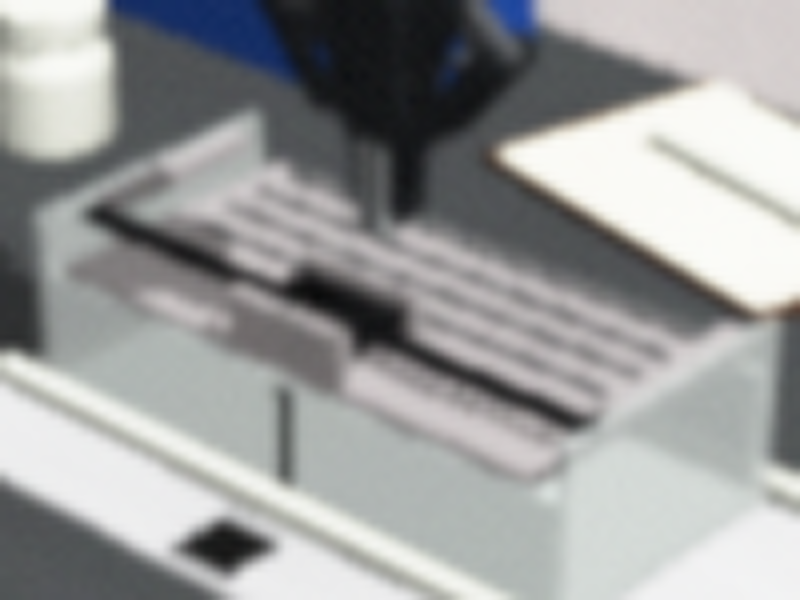

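step_arm --steps '[{"slide":[-0.001,0.016,0],"delta_rot":[0,0,0.4]},{"slide":[-0.001,0.016,0],"delta_rot":[0,0,0]},{"slide":[0,0,0.02],"delta_rot":[0,0,0]},{"slide":[0,0,0],"delta_rot":[0,0,0]}]'

```text
t: 7.18
tool_pos: [0.5685, 0.0771, 0.1292]
eef_rot: [[-1.0, -0.011, -0.005], [-0.011, 1.0, -0.001], [0.005, -0.0, -1.0]]
contact_force: [-1.3, -1.2, -0.3]
opening: -0.0002
```

```bash
python3 - <<'E'
from h import *
im=shot("side","f_side"); zoom(im,285,140,385,215,"f_z",8)
im=shot("top","f_top"); zoom(im,220,110,440,215,"f_t",3.6)
s=read_state(); print(s['tool_pos'],s['eef_rot'],s['contact_force'])
E
```

```text
[0.5693373  0.07638166 0.13098029] [[-9.99952917e-01 -9.11521143e-03 -3.32817801e-03]
 [-9.11350761e-03  9.99958332e-01 -5.26744910e-04]
 [ 3.33284073e-03 -4.96388734e-04 -9.99994323e-01]] [-0.00150095  0.22592015  0.1814347 ]
```

View pics/f_z.png

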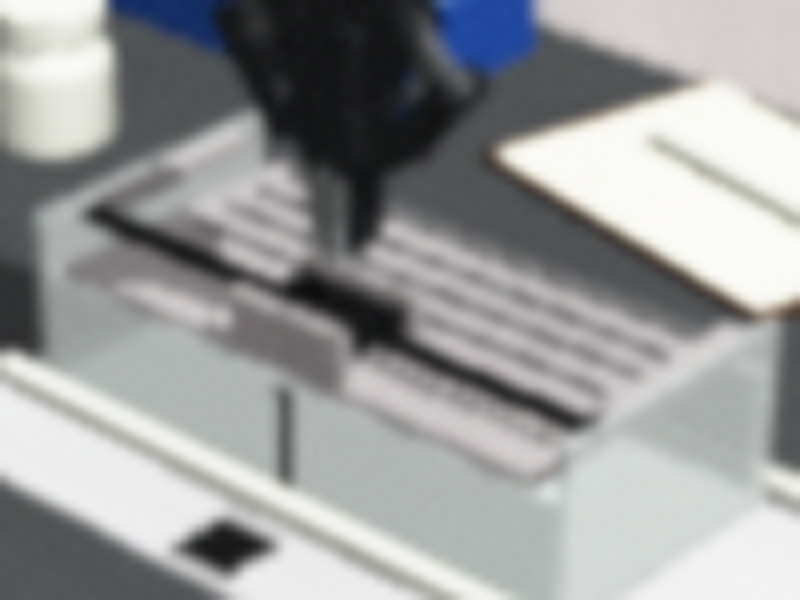

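View pics/f_t.png

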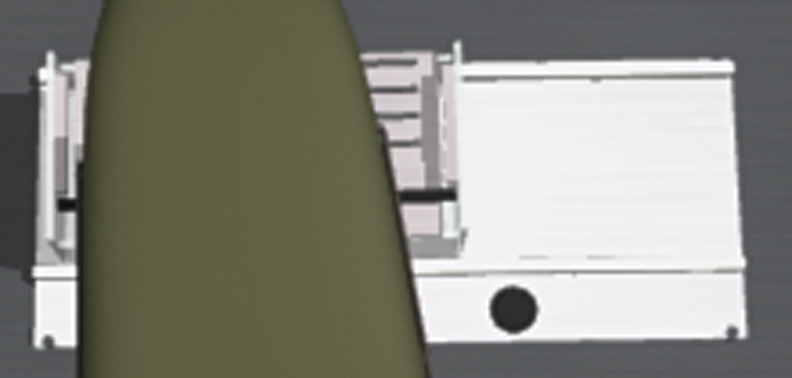

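```bash
python3 - <<'E'
from h import *
for P in ([.5693,.0764,.117],[.568,.081,.09],[.5693,.0764,.09]): print(((proj("side",[P])[0]-[285,140])*8).round(0))
S=lambda x,y:[(285+x/8,140+y/8)]
print(ray("side",S(290,478),.018),ray("side",S(226,547),.004), ray("side",S(350,300),.09))
E
```

```text
[344. 244.]
[333. 301.]
[344. 304.]
[[0.54190954 0.08089764 0.018     ]] [[0.50227316 0.07834416 0.004     ]] [[0.57345639 0.07699651 0.09      ]]
```

step_arm --steps '[{"slide":[0,0.003,0.02],"delta_rot":[0,0,0]},{"slide":[0,0,0.006],"delta_rot":[0,0,0]},{"slide":[0,0,0.004],"delta_rot":[0,0,0]},{"slide":[0,0,0.003],"delta_rot":[0,0,0]},{"slide":[0,0,0],"delta_rot":[0,0,0]}]'

```text
t: 7.7
tool_pos: [0.5707, 0.0794, 0.0993]
eef_rot: [[-1.0, -0.009, -0.0], [-0.009, 1.0, -0.0], [0.0, -0.0, -1.0]]
contact_force: [-1.3, -0.2, 5.5]
opening: -0.0001
```

step_arm --steps '[{"slide":[0,0,0.002],"delta_rot":[0,0,0]},{"slide":[0,0,0.002],"delta_rot":[0,0,0]},{"slide":[0,0,0.001],"delta_rot":[0,0,0]},{"slide":[0,0,0],"delta_rot":[0,0,0]}]'

```text
t: 8.03
tool_pos: [0.5723, 0.0795, 0.096]
eef_rot: [[-1.0, -0.009, 0.004], [-0.009, 1.0, -0.001], [-0.004, -0.001, -1.0]]
contact_force: [-1.1, -0.9, 6.8]
opening: -0.0002
```

step_arm --steps '[{"slide":[0,0,0.001],"delta_rot":[0,0,0]},{"slide":[-0.005,0,0.0003],"delta_rot":[0,0,0]},{"slide":[-0.005,0,0],"delta_rot":[0,0,0]},{"slide":[-0.005,0,0],"delta_rot":[0,0,0]}]'

```text
t: 8.37
tool_pos: [0.5882, 0.0799, 0.0959]
eef_rot: [[-1.0, -0.009, 0.006], [-0.009, 1.0, 0.0], [-0.006, 0.0, -1.0]]
contact_force: [-1.4, -0.4, 13.0]
opening: -0.0001
```

step_arm --steps '[{"slide":[-0.01,0,0],"delta_rot":[0,0,0]},{"slide":[-0.01,0,0],"delta_rot":[0,0,0]},{"slide":[-0.01,0,0],"delta_rot":[0,0,0]},{"slide":[-0.01,0,0],"delta_rot":[0,0,0]},{"slide":[-0.01,0,0],"delta_rot":[0,0,0]},{"slide":[-0.01,0,0],"delta_rot":[0,0,0]},{"slide":[-0.01,0,0],"delta_rot":[0,0,0]}]'

```text
t: 8.95
tool_pos: [0.658, 0.0819, 0.0959]
eef_rot: [[-1.0, -0.01, 0.005], [-0.01, 1.0, 0.003], [-0.005, 0.003, -1.0]]
contact_force: [-1.6, 2.5, 11.2]
opening: -0.0002
```

step_arm --steps '[{"slide":[-0.005,0,0],"delta_rot":[0,0,0]},{"slide":[-0.005,0,0],"delta_rot":[0,0,0]},{"slide":[-0.004,0,0],"delta_rot":[0,0,0]},{"slide":[-0.003,0,0],"delta_rot":[0,0,0]},{"slide":[0,0,0],"delta_rot":[0,0,0]}]'

```text
t: 9.37
tool_pos: [0.6733, 0.0822, 0.0962]
eef_rot: [[-1.0, -0.01, 0.002], [-0.01, 1.0, 0.003], [-0.002, 0.003, -1.0]]
contact_force: [-7.0, 3.3, 14.7]
opening: -0.0
```

step_arm --steps '[{"slide":[-0.002,0,0],"delta_rot":[0,0,0]},{"slide":[0,0,0],"delta_rot":[0,0,0]}]'

```text
t: 9.53
tool_pos: [0.6749, 0.0823, 0.0963]
eef_rot: [[-1.0, -0.01, 0.002], [-0.01, 1.0, 0.003], [-0.002, 0.003, -1.0]]
contact_force: [-6.0, 2.2, 15.7]
opening: -0.0
```

step_arm --steps '[{"slide":[-0.002,0,0],"delta_rot":[0,0,0]},{"slide":[-0.001,0,0],"delta_rot":[0,0,0]},{"slide":[0,0,0],"delta_rot":[0,0,0]}]'

```text
t: 9.78
tool_pos: [0.6781, 0.0824, 0.0965]
eef_rot: [[-1.0, -0.01, 0.003], [-0.01, 1.0, 0.004], [-0.003, 0.003, -1.0]]
contact_force: [-5.9, 2.4, 15.4]
opening: 0.0004
```

step_arm --steps '[{"slide":[0.003,0,0],"delta_rot":[0,0,0]},{"slide":[0,0,-0.01],"delta_rot":[0,0,0]},{"slide":[0,0,-0.03],"delta_rot":[0,0,0]},{"slide":[0,0,-0.04],"delta_rot":[0,0,0]},{"slide":[0.03,0.025,-0.02],"delta_rot":[0,0,0]},{"slide":[0.03,0.025,0],"delta_rot":[0,0,0]},{"slide":[0.03,0.025,0],"delta_rot":[0,0,0]},{"slide":[0.03,0.025,0],"delta_rot":[0,0,0]}]'

```text
t: 10.45
tool_pos: [0.555, 0.1791, 0.1928]
eef_rot: [[-1.0, -0.008, 0.003], [-0.008, 1.0, 0.001], [-0.003, 0.001, -1.0]]
contact_force: [0.7, 0.0, -0.9]
opening: -0.0002
```

```bash
python3 - <<'E'
from h import *
im=shot("side","g_side"); zoom(im,275,130,385,213,"g_z",7)
im=shot("top","g_top"); 
s=read_state(); print(s['tool_pos'],s['eef_rot'],s['contact_force'])
E
```

```text
[0.55066583 0.18096602 0.19222128] [[-9.99893136e-01 -1.43009909e-02 -3.03282364e-03]
 [-1.43033861e-02  9.99897405e-01  7.69513507e-04]
 [ 3.02150769e-03  8.12810921e-04 -9.99995105e-01]] [-0.09232822 -0.46457708 -0.03901765]
```

View pics/g_z.png

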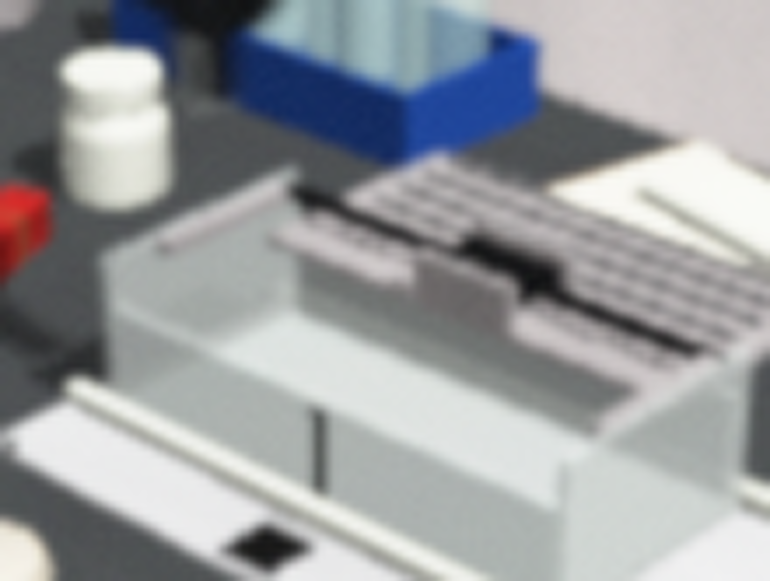

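View pics/g_top.png

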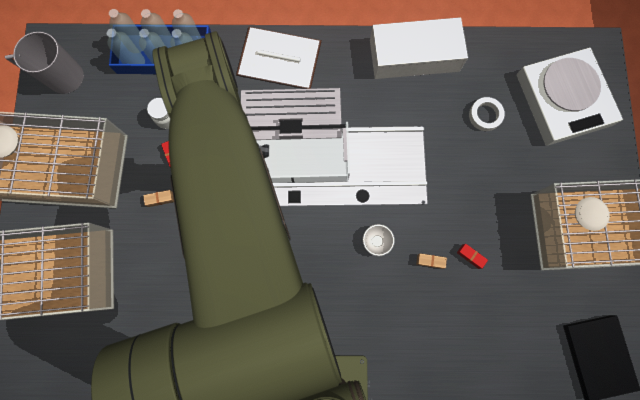

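```bash
python3 - <<'E'
from h import *
S=lambda x,y:[(275+x/7,130+y/7)]
print("tab side",ray("side",S(513,262),.09), "line",ray("side",S(319,490),.018),"mark",ray("side",S(267,547),.004))
im=cv2.imread("pics/g_top.png")[:,:,::-1].copy()
zoom(im,230,80,370,195,"g_t",5.6)
for n in("top","side"):
    im=cv2.imread(f"pics/g_{n}.png")[:,:,::-1].copy()
    for c in blobs(wood(im),50):
        if cv2.contourArea(c)>700: continue
        r=cv2.minAreaRect(c);print(n,np.round(r[0],1),np.round(r[1],1),ray(n,[r[0]],.02)[0].round(4))
E
```

```text
tab side [[0.67078088 0.07851671 0.09      ]] line [[0.53926209 0.08141128 0.018     ]] mark [[0.5029992  0.07958221 0.004     ]]
top [432.  260.4] [27.6 11.2] [ 0.3358 -0.2739  0.02  ]
top [157.3 197.1] [10.5 28.4] [0.4982 0.4327 0.02  ]
side [628.6 388.3] [26.5  6.8] [ 0.4612 -0.7836  0.02  ]
side [630.1 377.3] [22.8  6.7] [ 0.4889 -0.7809  0.02  ]
side [631.2 367.1] [20.1  6.3] [ 0.5155 -0.7778  0.02  ]
side [581.  372.6] [68.5  2.8] [ 0.4364 -0.7124  0.02  ]
side [583.6 364.9] [67.2  6.9] [ 0.4578 -0.7112  0.02  ]
side [586.8 355.9] [65.7  6.3] [ 0.4843 -0.7101  0.02  ]
side [589.9 346.7] [64.   5.8] [ 0.5125 -0.7085  0.02  ]
side [522. 341.] [56.4  2.8] [ 0.4317 -0.6051  0.02  ]
side [366.3 285.1] [30.9 14.6] [ 0.3361 -0.2745  0.02  ]
side [239.1 201.7] [18.5 10. ] [0.3466 0.2636 0.02  ]
side [246.1 170.8] [19.   9.8] [0.4918 0.4259 0.02  ]
```

View pics/g_t.png

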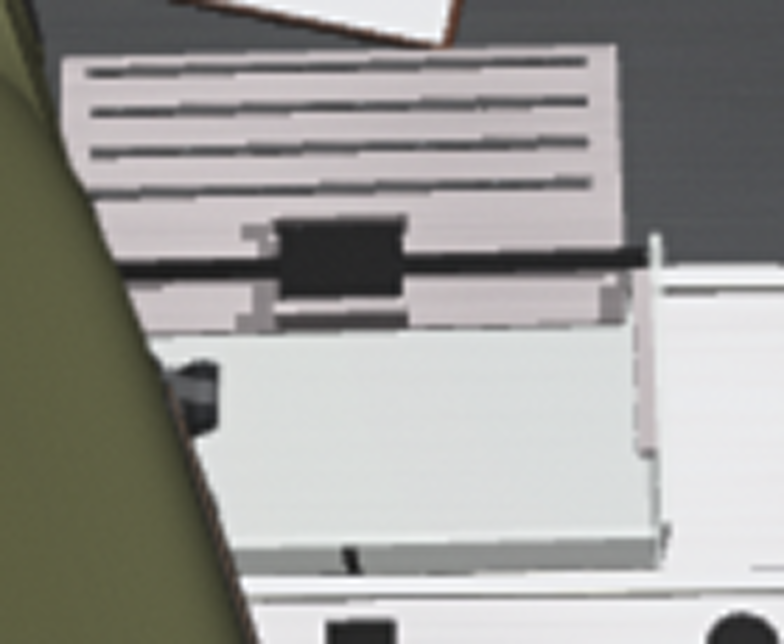

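View pics/g_side.png

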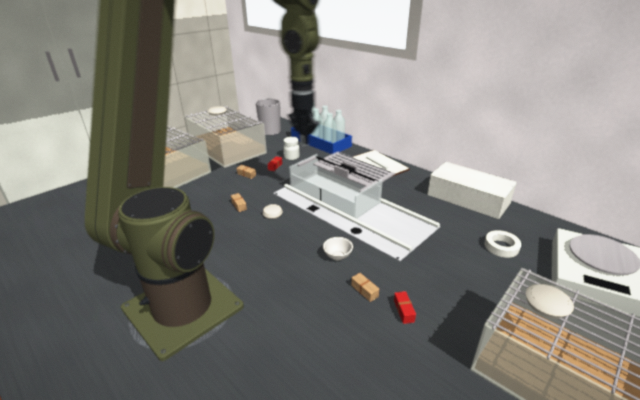

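```bash
python3 - <<'E'
from h import *
print(ray("top",[(230+340/5.6,80+258/5.6)],.09))
# mouth edge: cover front edge line top z=.072 ; front wall top z=.066
print("cover edge",ray("top",[(230+400/5.6,80+327/5.6)],.072),"front wall top outer",ray("top",[(230+400/5.6,80+540/5.6)],.066))
im=cv2.imread("pics/g_top.png")[:,:,::-1].copy(); 
for c in blobs(wood(im),50):
    if cv2.contourArea(c)>700: continue
    r=cv2.minAreaRect(c);P=ray("top",cv2.boxPoints(r),.028);e=[P[1]-P[0],P[2]-P[1]]; L=[np.linalg.norm(x) for x in e]; l=e[int(np.argmax(L))]
    print(ray("top",[r[0]],.02)[0].round(4),np.degrees(np.arctan2(l[1],l[0])))
E
```

```text
[[0.66790625 0.08556602 0.09      ]]
cover edge [[0.64147353 0.05893217 0.072     ]] front wall top outer [[0.5430089  0.05817069 0.066     ]]
[ 0.3358 -0.2739  0.02  ] -98.07340926837273
[0.4982 0.4327 0.02  ] -78.81310326799239
```

```bash
python3 - <<'E'
from h import *
a=cv2.imread("pics/g_top.png")[:,:,::-1]; b=cv2.imread("pics/g_side.png")[:,:,::-1]
k=10
z=[cv2.resize(np.ascontiguousarray(a[180:216,138:178]),None,fx=k,fy=k,interpolation=cv2.INTER_CUBIC),cv2.resize(np.ascontiguousarray(b[155:191,225:265]),None,fx=k,fy=k,interpolation=cv2.INTER_CUBIC)]
cv2.imwrite("pics/g_c.png",np.hstack(z)[:,:,::-1])
E
```

```text
(no output)
```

View pics/g_c.png

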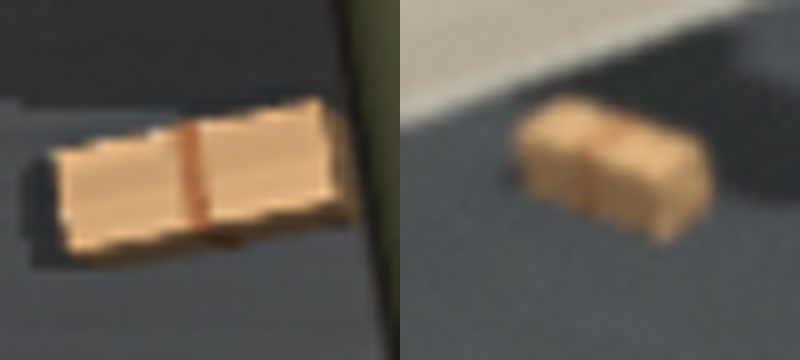

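```bash
python3 - <<'E'
from h import *
print(ray("top",[(157.5,197.5)],.028),ray("side",[(246,168)],.028))
E
```

```text
[[0.49551065 0.42940635 0.028     ]] [[0.4969027  0.43165823 0.028     ]]
```

step_arm --steps '[{"slide":[0,0,0],"delta_rot":[0,0,6.65]},{"slide":[0,0,0],"delta_rot":[0,0,6.65]},{"slide":[0,0,0],"delta_rot":[0,0,6.65]},{"slide":[0,0,0],"delta_rot":[0,0,6.65]},{"slide":[0,0,0],"delta_rot":[0,0,6.65]},{"slide":[0,0,0],"delta_rot":[0,0,6.65]},{"slide":[0,0,0],"delta_rot":[0,0,6.65]},{"slide":[0,0,0],"delta_rot":[0,0,6.65]}]' --fingers -0.2

```text
t: 11.22
tool_pos: [0.5562, 0.1781, 0.1919]
eef_rot: [[-0.602, 0.799, 0.001], [0.799, 0.602, -0.0], [-0.001, 0.001, -1.0]]
contact_force: [-0.1, 0.4, 0.2]
opening: 0.0512
```

step_arm --steps '[{"slide":[0,0,0],"delta_rot":[0,0,6.65]},{"slide":[0,0,0],"delta_rot":[0,0,6.65]},{"slide":[0,0,0],"delta_rot":[0,0,6.65]},{"slide":[0,0,0],"delta_rot":[0,0,6.65]},{"slide":[0,0,0],"delta_rot":[0,0,0]}]'

```text
t: 11.63
tool_pos: [0.5562, 0.1781, 0.1919]
eef_rot: [[-0.184, 0.983, 0.001], [0.983, 0.184, -0.0], [-0.0, 0.001, -1.0]]
contact_force: [0.7, 0.1, -0.4]
opening: 0.051
```

```bash
cat >> h.py <<'E'
def delta(x,y,z=None,s=None):
    s=s or read_state(); p=s['tool_pos']; R=s['eef_rot']; z=p[2] if z is None else z
    print("q",np.round(s['qpos'],1),"p",p.round(4),"xang",np.degrees(np.arctan2(R[1,0],R[0,0])).round(2),"open",round(s['opening'],4),"F",s['contact_force'].round(1))
    print("tool delta",(R.T@(np.array([x,y,z])-p)).round(4))
E
python3 -c "
from h import *
delta(.496,.4305,.12)"
```

```text
q [17.8 22.1 -5.4 62.4 -0.  97.2] p [0.5562 0.1781 0.1919] xang 100.6 open 0.051 F [ 0.7  0.1 -0.4]
tool delta [ 0.2592 -0.0128  0.0718]
```

step_arm --steps '[{"slide":[0.037,-0.0018,0.01],"delta_rot":[0,0,0]},{"slide":[0.037,-0.0018,0.01],"delta_rot":[0,0,0]},{"slide":[0.037,-0.0018,0.01],"delta_rot":[0,0,0]},{"slide":[0.037,-0.0018,0.01],"delta_rot":[0,0,0]},{"slide":[0.037,-0.0018,0.01],"delta_rot":[0,0,0]},{"slide":[0.037,-0.0018,0.01],"delta_rot":[0,0,0]},{"slide":[0.037,-0.0018,0.01],"delta_rot":[0,0,0]},{"slide":[0,0,0],"delta_rot":[0,0,0]}]'

```text
t: 12.3
tool_pos: [0.4927, 0.4366, 0.1193]
eef_rot: [[-0.196, 0.981, -0.002], [0.981, 0.196, 0.003], [0.003, -0.001, -1.0]]
contact_force: [0.1, 0.1, -0.2]
opening: 0.0509
```

```bash
python3 - <<'E'
from h import *
delta(.496,.4305,.018)
a=shot("side","i_side"); zoom(a,205,130,285,190,"i_z",10)
E
```

```text
q [ 41.5  31.8  -0.3  57.9   0.2 120.2] p [0.4927 0.4366 0.1193] xang 101.28 open 0.0509 F [ 0.1  0.1 -0.2]
tool delta [-0.0069  0.0021  0.1013]
```

View pics/i_z.png

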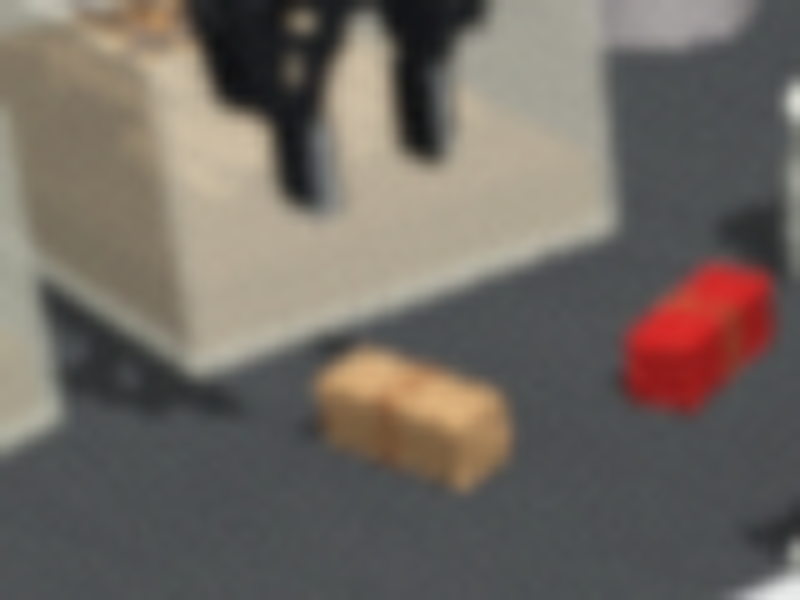

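```bash
python3 - <<'E'
from h import *
print(ray("side",[(225,167),(266,153)],0), ray("top",[(118,207),(127,137)],0))
E
```

```text
[[0.47578477 0.54605872 0.        ]
 [0.66826504 0.53196964 0.        ]] [[0.4754858  0.54048918 0.        ]
 [0.66762641 0.53288068 0.        ]]
```

step_arm --steps '[{"slide":[-0.0069,0.0021,0.034],"delta_rot":[0,0,0]},{"slide":[0,0,0.034],"delta_rot":[0,0,0]},{"slide":[0,0,0.024],"delta_rot":[0,0,0]},{"slide":[0,0,0.009],"delta_rot":[0,0,0]},{"slide":[0,0,0],"delta_rot":[0,0,0]}]'

```text
t: 12.77
tool_pos: [0.4971, 0.4217, 0.0182]
eef_rot: [[-0.186, 0.982, -0.004], [0.982, 0.186, -0.004], [-0.003, -0.004, -1.0]]
contact_force: [0.0, 0.0, 0.7]
opening: 0.0507
```

step_arm --steps '[{"slide":[0,0,0],"delta_rot":[0,0,0]},{"slide":[0,0,0],"delta_rot":[0,0,0]},{"slide":[0,0,0],"delta_rot":[0,0,0]},{"slide":[0,0,0],"delta_rot":[0,0,0]},{"slide":[0,0,0],"delta_rot":[0,0,0]},{"slide":[0,0,0],"delta_rot":[0,0,0]}]' --fingers 1 --newtons 50

```text
t: 13.27
tool_pos: [0.4996, 0.4253, 0.0229]
eef_rot: [[-0.186, 0.982, 0.004], [0.982, 0.186, 0.002], [0.002, 0.004, -1.0]]
contact_force: [0.0, -0.6, 7.4]
opening: 0.0266
```

step_arm --steps '[{"slide":[0,0,-0.02],"delta_rot":[0,0,0]},{"slide":[0,0,-0.04],"delta_rot":[0,0,0]},{"slide":[0,0,-0.04],"delta_rot":[0,0,0]},{"slide":[0,0,-0.04],"delta_rot":[0,0,0]},{"slide":[0,0,-0.03],"delta_rot":[0,0,0]},{"slide":[0,0,0],"delta_rot":[0,0,0]}]'

```text
t: 13.77
tool_pos: [0.5012, 0.4271, 0.1995]
eef_rot: [[-0.187, 0.982, 0.011], [0.982, 0.187, 0.009], [0.007, 0.013, -1.0]]
contact_force: [1.2, 0.5, 0.4]
opening: 0.0268
```

```bash
python3 - <<'E'
from h import *
delta(.595,.013,.18)
a=shot("side","j_side"); zoom(a,205,90,305,165,"j_z",8)
E
```

```text
q [ 40.4  28.7   6.5  67.1   0.  119.7] p [0.5012 0.4271 0.1995] xang 100.76 open 0.0268 F [1.2 0.5 0.4]
tool delta [-0.4245  0.0146  0.0166]
```

View pics/j_z.png

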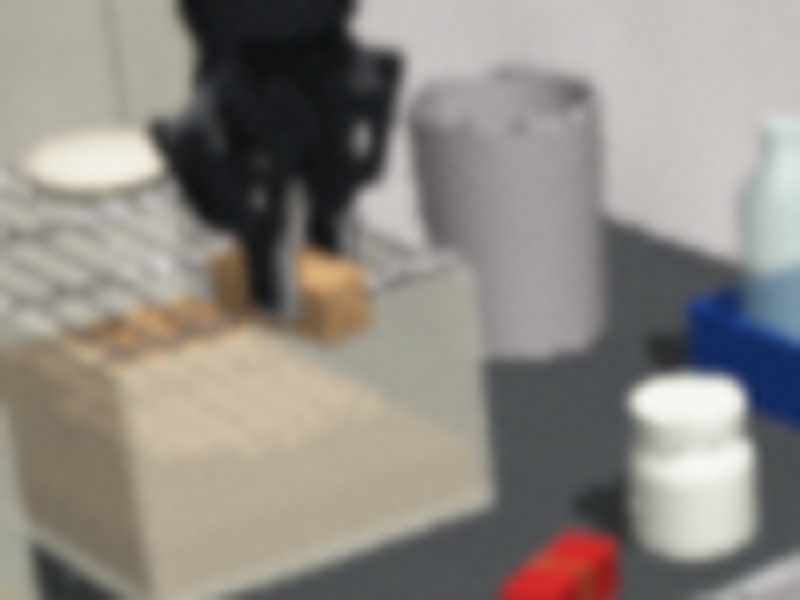

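step_arm --steps '[{"slide":[0,0,0],"delta_rot":[0,0,-6.68]},{"slide":[0,0,0],"delta_rot":[0,0,-6.68]},{"slide":[0,0,0],"delta_rot":[0,0,-6.68]},{"slide":[0,0,0],"delta_rot":[0,0,-6.68]},{"slide":[0,0,0],"delta_rot":[0,0,-6.68]},{"slide":[0,0,0],"delta_rot":[0,0,-6.68]},{"slide":[0,0,0],"delta_rot":[0,0,-6.68]},{"slide":[0,0,0],"delta_rot":[0,0,-6.68]}]'

```text
t: 14.48
tool_pos: [0.4972, 0.4236, 0.1888]
eef_rot: [[-0.903, 0.43, -0.002], [0.43, 0.903, -0.002], [0.001, -0.003, -1.0]]
contact_force: [-0.3, 0.4, -0.6]
opening: 0.0267
```

step_arm --steps '[{"slide":[0,0,0],"delta_rot":[0,0,-6.68]},{"slide":[0,0,0],"delta_rot":[0,0,-6.68]},{"slide":[0,0,0],"delta_rot":[0,0,-6.68]},{"slide":[0,0,0],"delta_rot":[0,0,-6.68]},{"slide":[0,0,0],"delta_rot":[0,0,0]}]'

```text
t: 14.9
tool_pos: [0.4972, 0.4236, 0.1889]
eef_rot: [[-1.0, -0.018, -0.002], [-0.018, 1.0, -0.002], [0.002, -0.002, -1.0]]
contact_force: [-0.2, -0.2, -0.2]
opening: 0.0269
```

```bash
python3 - <<'E'
from h import *
delta(.595,.153,.18)
print(read_state()['eef_rot'])
E
```

```text
q [40.4 29.1  5.8 66.8  0.  39.4] p [0.4972 0.4236 0.1889] xang -178.98 open 0.0269 F [-0.2 -0.2 -0.2]
tool delta [-0.093  -0.2723  0.0092]
[[-0.99984034 -0.017734   -0.00219052]
 [-0.01773003  0.99984116 -0.00181658]
 [ 0.00222238 -0.00177745 -0.99999595]]
```

step_arm --steps '[{"slide":[-0.0116,-0.034,0],"delta_rot":[0,0,0]},{"slide":[-0.0116,-0.034,0],"delta_rot":[0,0,0]},{"slide":[-0.0116,-0.034,0],"delta_rot":[0,0,0]},{"slide":[-0.0116,-0.034,0],"delta_rot":[0,0,0]},{"slide":[-0.0116,-0.034,0],"delta_rot":[0,0,0]},{"slide":[-0.0116,-0.034,0],"delta_rot":[0,0,0]},{"slide":[-0.0116,-0.034,0],"delta_rot":[0,0,0]},{"slide":[-0.0116,-0.034,0],"delta_rot":[0,0,0]}]'

```text
t: 15.57
tool_pos: [0.5947, 0.1519, 0.1896]
eef_rot: [[-1.0, -0.013, -0.002], [-0.013, 1.0, -0.0], [0.002, -0.0, -1.0]]
contact_force: [-0.3, 0.1, -0.8]
opening: 0.0264
```

step_arm --steps '[{"slide":[0,0,0.03],"delta_rot":[0,0,0]},{"slide":[0,0,0.03],"delta_rot":[0,0,0]},{"slide":[0,0,0],"delta_rot":[0,0,0]}]'

```text
t: 15.82
tool_pos: [0.5906, 0.1515, 0.1242]
eef_rot: [[-1.0, -0.011, -0.011], [-0.011, 1.0, -0.003], [0.011, -0.003, -1.0]]
contact_force: [-1.3, -0.9, -2.0]
opening: 0.0272
```

```bash
python3 - <<'E'
from h import *
delta(.595,.153,.035)
a=shot("side","k_side"); zoom(a,265,110,385,200,"k_z",6.5)
E
```

```text
q [14.4 27.6 -7.  56.   0.  13.7] p [0.5906 0.1515 0.1242] xang -179.36 open 0.0272 F [-1.3 -0.9 -2. ]
tool delta [-0.0055  0.0017  0.0891]
```

View pics/k_z.png

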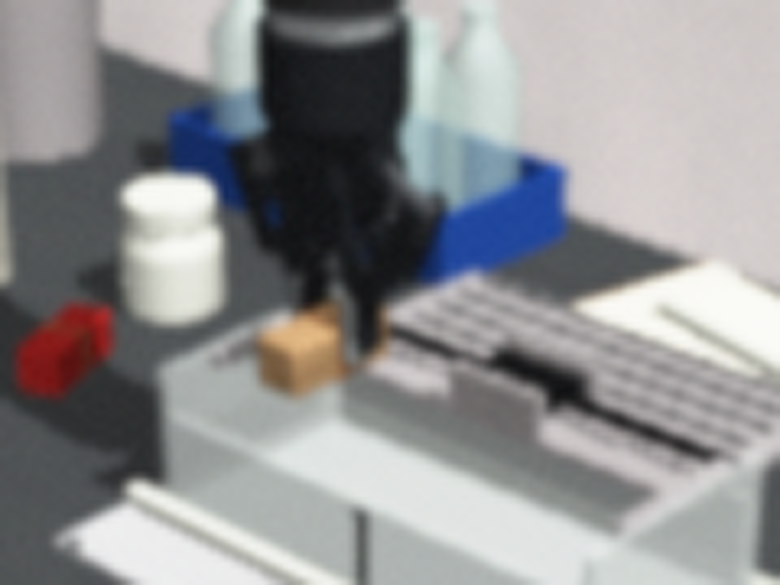

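step_arm --steps '[{"slide":[-0.0075,0.0015,0.02],"delta_rot":[0,0,0]},{"slide":[0,0,0.03],"delta_rot":[0,0,0]},{"slide":[0,0,0.025],"delta_rot":[0,0,0]},{"slide":[0,0,0.01],"delta_rot":[0,0,0]},{"slide":[0,0,0],"delta_rot":[0,0,0]},{"slide":[0,0,0],"delta_rot":[0,0,0]}]'

```text
t: 16.37
tool_pos: [0.6029, 0.1559, 0.0465]
eef_rot: [[-1.0, -0.016, 0.0], [-0.016, 1.0, 0.0], [-0.0, 0.0, -1.0]]
contact_force: [1.0, 0.1, -0.1]
opening: 0.0268
```

step_arm --steps '[{"slide":[0.004,0,0.006],"delta_rot":[0,0,0]},{"slide":[0,0,0.004],"delta_rot":[0,0,0]},{"slide":[0,0,0],"delta_rot":[0,0,0]},{"slide":[0,0,0],"delta_rot":[0,0,0]}]'

```text
t: 16.7
tool_pos: [0.5987, 0.1553, 0.0361]
eef_rot: [[-1.0, -0.016, 0.001], [-0.016, 1.0, 0.0], [-0.001, 0.0, -1.0]]
contact_force: [-0.4, -0.2, -0.7]
opening: 0.0263
```

Release to about 50 mm.

step_arm --steps '[{"slide":[0,0,0],"delta_rot":[0,0,0]},{"slide":[0,0,0],"delta_rot":[0,0,0]},{"slide":[0,0,0],"delta_rot":[0,0,0]},{"slide":[0,0,0],"delta_rot":[0,0,0]},{"slide":[0,0,-0.02],"delta_rot":[0,0,0]},{"slide":[0,0,-0.04],"delta_rot":[0,0,0]},{"slide":[0,0,-0.04],"delta_rot":[0,0,0]},{"slide":[0,0,-0.04],"delta_rot":[0,0,0]}]' --fingers -0.2

```text
t: 17.37
tool_pos: [0.5979, 0.1551, 0.1767]
eef_rot: [[-1.0, -0.016, -0.001], [-0.016, 1.0, -0.0], [0.001, -0.0, -1.0]]
contact_force: [1.1, 0.2, 0.6]
opening: 0.0514
```

```bash
python3 - <<'E'
from h import *
delta(.3497,.2706,.14)
a=shot("side","l_side"); zoom(a,215,110,375,230,"l_z",5)
b=shot("top","l_top")
E
```

```text
q [14.5 25.9 -1.5 62.6 -0.  13.6] p [0.5979 0.1551 0.1767] xang -179.11 open 0.0514 F [1.1 0.2 0.6]
tool delta [0.2463 0.1194 0.037 ]
```

View pics/l_z.png

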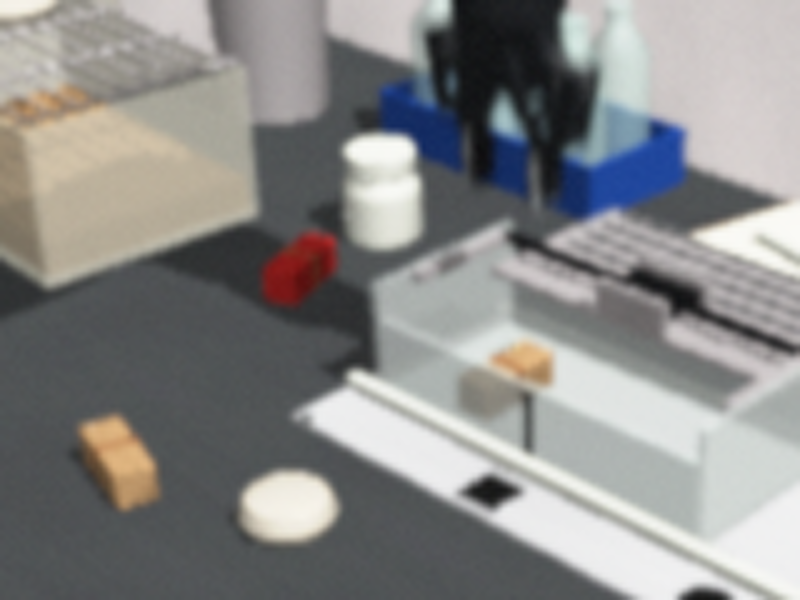

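View pics/l_top.png

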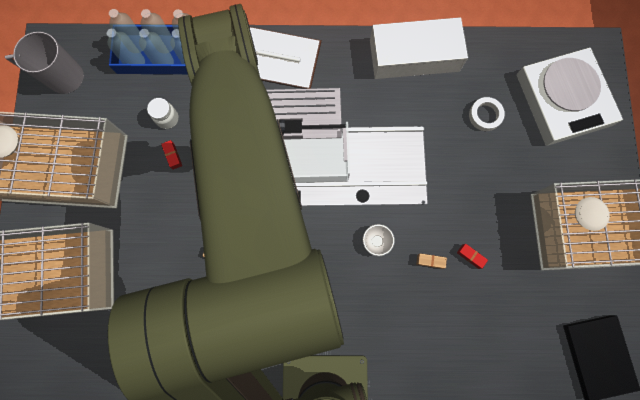

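```bash
python3 - <<'E'
from h import *
k=10
a=cv2.imread("pics/a_top.png")[:,:,::-1]; b=cv2.imread("pics/l_side.png")[:,:,::-1]
z=[cv2.resize(np.ascontiguousarray(a[237:273,197:237]),None,fx=k,fy=k,interpolation=cv2.INTER_CUBIC),cv2.resize(np.ascontiguousarray(b[185:221,220:260]),None,fx=k,fy=k,interpolation=cv2.INTER_CUBIC)]
cv2.imwrite("pics/l_c.png",np.hstack(z)[:,:,::-1])
E
```

```text
(no output)
```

View pics/l_c.png

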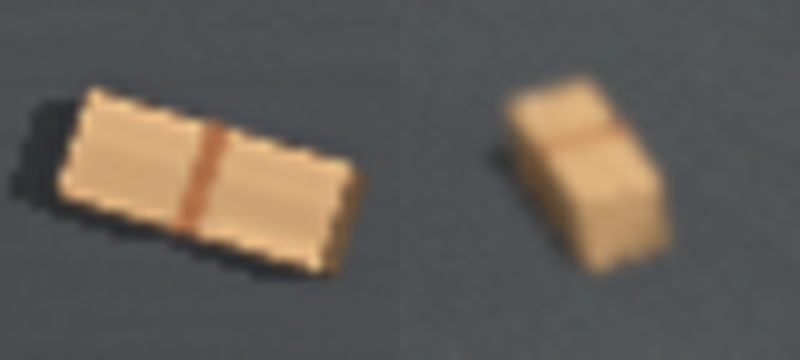

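```bash
python3 - <<'E'
from h import *
T=lambda *q:ray("top",[(197+x/10,237+y/10) for x,y in q],.028)
S=lambda *q:ray("side",[(220+x/10-40,185+y/10) for x,y in q],.028)
print(T((202,178)),S((589,137)))
t=T((78,140),(340,217));d=t[1]-t[0];print(np.degrees(np.arctan2(d[1],d[0])))
s=S((550,90),(622,193));d=s[1]-s[0];print(np.degrees(np.arctan2(d[1],d[0])),np.linalg.norm(d))
c=t.mean(0); delta(c[0],c[1],.14)
E
```

```text
[[0.34879146 0.26952313 0.028     ]] [[0.34990661 0.267905   0.028     ]]
-106.1035576783623
-106.790206972549 0.07340025637063699
q [14.5 25.6 -1.  62.5 -0.  13.6] p [0.6033 0.1565 0.1835] xang -179.11 open 0.0511 F [ 0.   0.6 -0.7]
tool delta [0.2534 0.1152 0.0404]
```

step_arm --steps '[{"slide":[0,0,0],"delta_rot":[0,0,-6.65]},{"slide":[0,0,0],"delta_rot":[0,0,-6.65]},{"slide":[0,0,0],"delta_rot":[0,0,-6.65]},{"slide":[0,0,0],"delta_rot":[0,0,-6.65]},{"slide":[0,0,0],"delta_rot":[0,0,-6.65]},{"slide":[0,0,0],"delta_rot":[0,0,-6.65]},{"slide":[0,0,0],"delta_rot":[0,0,-6.65]},{"slide":[0,0,0],"delta_rot":[0,0,-6.65]}]'

```text
t: 18.13
tool_pos: [0.5984, 0.1552, 0.175]
eef_rot: [[-0.582, -0.813, -0.001], [-0.813, 0.582, -0.0], [0.0, 0.0, -1.0]]
contact_force: [0.4, 0.2, 0.5]
opening: 0.0512
```

step_arm --steps '[{"slide":[0,0,0],"delta_rot":[0,0,-6.65]},{"slide":[0,0,0],"delta_rot":[0,0,-6.65]},{"slide":[0,0,0],"delta_rot":[0,0,-6.65]},{"slide":[0,0,0],"delta_rot":[0,0,0]}]'

```text
t: 18.47
tool_pos: [0.5984, 0.1552, 0.1751]
eef_rot: [[-0.273, -0.962, -0.0], [-0.962, 0.273, -0.0], [0.0, 0.0, -1.0]]
contact_force: [0.1, -0.0, 0.1]
opening: 0.0513
```

```bash
python3 - <<'E'
from h import *
delta(.3493,.2688,.12)
E
```

```text
q [ 14.5  26.   -1.7  62.3   0.  -59.6] p [0.5984 0.1552 0.1751] xang -105.85 open 0.0513 F [ 0.1 -0.   0.1]
tool delta [-0.0412  0.2706  0.0552]
```

step_arm --steps '[{"slide":[-0.0059,0.0387,0.006],"delta_rot":[0,0,0]},{"slide":[-0.0059,0.0387,0.006],"delta_rot":[0,0,0]},{"slide":[-0.0059,0.0387,0.006],"delta_rot":[0,0,0]},{"slide":[-0.0059,0.0387,0.006],"delta_rot":[0,0,0]},{"slide":[-0.0059,0.0387,0.006],"delta_rot":[0,0,0]},{"slide":[-0.0059,0.0387,0.006],"delta_rot":[0,0,0]},{"slide":[-0.0059,0.0387,0.006],"delta_rot":[0,0,0]},{"slide":[0,0,0],"delta_rot":[0,0,0]}]'

```text
t: 19.13
tool_pos: [0.3419, 0.2693, 0.1319]
eef_rot: [[-0.272, -0.962, -0.007], [-0.962, 0.272, -0.002], [0.004, 0.006, -1.0]]
contact_force: [-0.7, -1.1, -0.6]
opening: 0.0517
```

step_arm --steps '[{"slide":[0,0,0],"delta_rot":[0,0,0]}]'

```text
t: 19.22
tool_pos: [0.3473, 0.2696, 0.1332]
eef_rot: [[-0.274, -0.962, -0.001], [-0.962, 0.274, -0.001], [0.001, 0.001, -1.0]]
contact_force: [0.4, -0.3, -0.1]
opening: 0.0512
```

```bash
python3 - <<'E'
from h import *
delta(.3493,.2688,.021)
a=shot("side","m_side"); zoom(a,200,130,320,220,"m_z",6)
E
```

```text
q [ 37.8  11.5 -30.5  48.   -0.  -36.3] p [0.3473 0.2696 0.1332] xang -105.87 open 0.0512 F [ 0.4 -0.3 -0.1]
tool delta [ 1.000e-04 -2.200e-03  1.122e-01]
```

View pics/m_z.png

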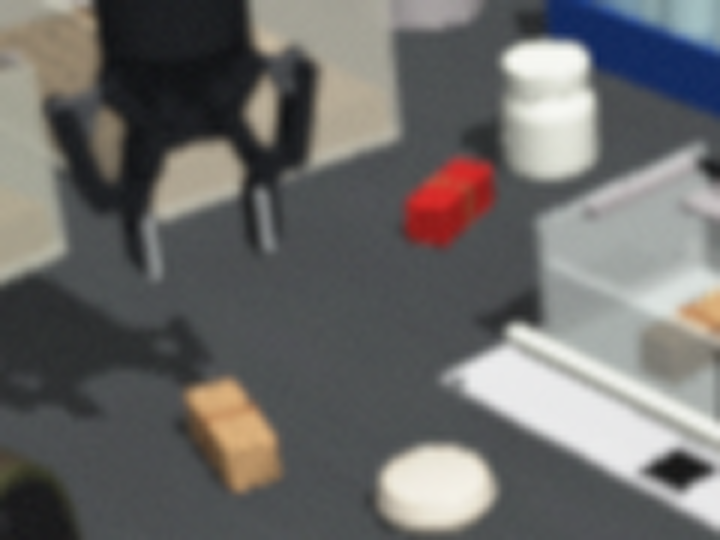

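step_arm --steps '[{"slide":[0,-0.002,0.035],"delta_rot":[0,0,0]},{"slide":[0,0,0.035],"delta_rot":[0,0,0]},{"slide":[0,0,0.03],"delta_rot":[0,0,0]},{"slide":[0,0,0.011],"delta_rot":[0,0,0]},{"slide":[0,0,0],"delta_rot":[0,0,0]},{"slide":[0,0,0],"delta_rot":[0,0,0]}]'

```text
t: 19.77
tool_pos: [0.3527, 0.2685, 0.0223]
eef_rot: [[-0.278, -0.961, -0.0], [-0.961, 0.278, -0.0], [0.0, 0.0, -1.0]]
contact_force: [-0.4, 0.5, 1.0]
opening: 0.0511
```

step_arm --steps '[{"slide":[0,0,0],"delta_rot":[0,0,0]},{"slide":[0,0,0],"delta_rot":[0,0,0]},{"slide":[0,0,0],"delta_rot":[0,0,0]},{"slide":[0,0,0],"delta_rot":[0,0,0]},{"slide":[0,0,0],"delta_rot":[0,0,0]},{"slide":[0,0,0],"delta_rot":[0,0,0]}]' --fingers 1

```text
t: 20.27
tool_pos: [0.3531, 0.2698, 0.024]
eef_rot: [[-0.275, -0.961, 0.004], [-0.961, 0.275, 0.002], [-0.003, -0.003, -1.0]]
contact_force: [1.1, -1.0, 6.1]
opening: 0.0268
```

step_arm --steps '[{"slide":[0,0,-0.03],"delta_rot":[0,0,0]},{"slide":[0,0,-0.04],"delta_rot":[0,0,0]},{"slide":[0,0,-0.04],"delta_rot":[0,0,0]},{"slide":[0,0,-0.04],"delta_rot":[0,0,0]},{"slide":[0,0,-0.02],"delta_rot":[0,0,6.65]},{"slide":[0,0,0],"delta_rot":[0,0,6.65]},{"slide":[0,0,0],"delta_rot":[0,0,6.65]},{"slide":[0,0,0],"delta_rot":[0,0,6.65]}]'

```text
t: 20.93
tool_pos: [0.3516, 0.2692, 0.1938]
eef_rot: [[-0.68, -0.733, 0.002], [-0.733, 0.68, 0.002], [-0.002, -0.0, -1.0]]
contact_force: [0.5, 0.3, -1.2]
opening: 0.0269
```

step_arm --steps '[{"slide":[0,0,0],"delta_rot":[0,0,6.65]},{"slide":[0,0,0],"delta_rot":[0,0,6.65]},{"slide":[0,0,0],"delta_rot":[0,0,6.65]},{"slide":[0,0,0],"delta_rot":[0,0,6.65]},{"slide":[0,0,0],"delta_rot":[0,0,6.65]},{"slide":[0,0,0],"delta_rot":[0,0,6.65]},{"slide":[0,0,0],"delta_rot":[0,0,6.65]},{"slide":[0,0,0],"delta_rot":[0,0,0]}]'

```text
t: 21.6
tool_pos: [0.3512, 0.2688, 0.1929]
eef_rot: [[-1.0, -0.014, 0.0], [-0.014, 1.0, 0.0], [-0.0, 0.0, -1.0]]
contact_force: [0.5, 0.2, -0.3]
opening: 0.0265
```

```bash
python3 - <<'E'
from h import *
delta(.594,.013,.18)
E
```

```text
q [ 37.4   8.6 -24.3  57.1   0.   36.6] p [0.3512 0.2688 0.1929] xang -179.21 open 0.0265 F [ 0.5  0.2 -0.3]
tool delta [-0.2392 -0.2592  0.0129]
```

step_arm --steps '[{"slide":[-0.0266,-0.0288,0],"delta_rot":[0,0,0]},{"slide":[-0.0266,-0.0288,0],"delta_rot":[0,0,0]},{"slide":[-0.0266,-0.0288,0],"delta_rot":[0,0,0]},{"slide":[-0.0266,-0.0288,0],"delta_rot":[0,0,0]},{"slide":[-0.0266,-0.0288,0],"delta_rot":[0,0,0]},{"slide":[-0.0266,-0.0288,0],"delta_rot":[0,0,0]},{"slide":[-0.0266,-0.0288,0],"delta_rot":[0,0,0]},{"slide":[-0.0266,-0.0288,0],"delta_rot":[0,0,0]}]'

```text
t: 22.27
tool_pos: [0.5687, 0.0402, 0.1928]
eef_rot: [[-1.0, -0.019, 0.0], [-0.019, 1.0, 0.0], [-0.0, 0.0, -1.0]]
contact_force: [0.6, 0.8, -0.3]
opening: 0.0269
```

step_arm --steps '[{"slide":[-0.0266,-0.0288,0],"delta_rot":[0,0,0]},{"slide":[0,0,0.03],"delta_rot":[0,0,0]},{"slide":[0,0,0.02],"delta_rot":[0,0,0]},{"slide":[0,0,0],"delta_rot":[0,0,0]},{"slide":[0,0,0],"delta_rot":[0,0,0]}]'

```text
t: 22.68
tool_pos: [0.5934, 0.0133, 0.1416]
eef_rot: [[-1.0, -0.017, -0.004], [-0.017, 1.0, -0.0], [0.004, 0.0, -1.0]]
contact_force: [0.9, 0.6, -0.1]
opening: 0.0268
```

```bash
python3 - <<'E'
from h import *
delta(.594,.013,.036)
a=shot("side","n_side"); zoom(a,275,110,395,200,"n_z",6)
E
```

```text
q [ 1.3 25.1 -8.6 56.6  0.   0.3] p [0.5934 0.0133 0.1416] xang -179.01 open 0.0268 F [ 0.9  0.6 -0.1]
tool delta [-0.001  -0.0004  0.1056]
```

View pics/n_z.png

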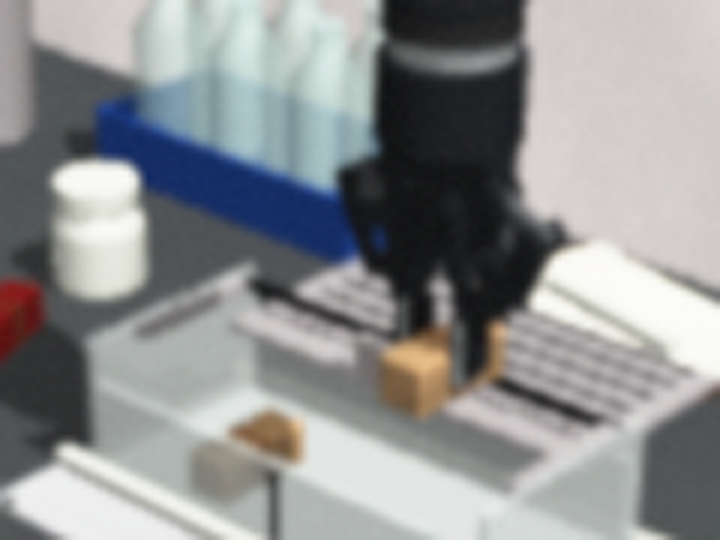

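step_arm --steps '[{"slide":[0,0,0.035],"delta_rot":[0,0,0]},{"slide":[0,0,0.03],"delta_rot":[0,0,0]},{"slide":[0,0,0.025],"delta_rot":[0,0,0]},{"slide":[0,0,0.012],"delta_rot":[0,0,0]},{"slide":[0,0,0],"delta_rot":[0,0,0]},{"slide":[0,0,0],"delta_rot":[0,0,0]}]'

```text
t: 23.23
tool_pos: [0.5954, 0.014, 0.0418]
eef_rot: [[-1.0, -0.017, 0.001], [-0.017, 1.0, 0.0], [-0.001, 0.0, -1.0]]
contact_force: [0.2, 0.1, -0.1]
opening: 0.027
```

step_arm --steps '[{"slide":[0,0,0.005],"delta_rot":[0,0,0]},{"slide":[0,0,0],"delta_rot":[0,0,0]}]'

```text
t: 23.4
tool_pos: [0.5962, 0.0137, 0.037]
eef_rot: [[-1.0, -0.016, 0.003], [-0.016, 1.0, 0.0], [-0.003, -0.0, -1.0]]
contact_force: [-0.0, -0.4, -1.1]
opening: 0.0269
```

step_arm --steps '[{"slide":[0,0,0],"delta_rot":[0,0,0]},{"slide":[0,0,0],"delta_rot":[0,0,0]},{"slide":[0,0,0],"delta_rot":[0,0,0]},{"slide":[0,0,0],"delta_rot":[0,0,0]},{"slide":[0,0,-0.02],"delta_rot":[0,0,0]},{"slide":[0,0,-0.04],"delta_rot":[0,0,0]},{"slide":[0,0,-0.04],"delta_rot":[0,0,0]},{"slide":[0,0,-0.04],"delta_rot":[0,0,0]}]' --fingers -0.2

```text
t: 24.07
tool_pos: [0.5943, 0.0133, 0.1774]
eef_rot: [[-1.0, -0.016, -0.0], [-0.016, 1.0, -0.0], [0.0, -0.0, -1.0]]
contact_force: [0.9, -0.4, -0.1]
opening: 0.0512
```

```bash
python3 - <<'E'
from h import *
delta(.336,-.274,.14)
a=shot("side","o_side"); zoom(a,275,130,395,220,"o_z",6)
k=10
A=cv2.imread("pics/a_top.png")[:,:,::-1]; 
z=[cv2.resize(np.ascontiguousarray(A[243:279,412:452]),None,fx=k,fy=k,interpolation=cv2.INTER_CUBIC),cv2.resize(np.ascontiguousarray(a[268:304,346:386]),None,fx=k,fy=k,interpolation=cv2.INTER_CUBIC)]
cv2.imwrite("pics/o_c.png",np.hstack(z)[:,:,::-1])
E
```

```text
q [ 1.3 23.6 -5.2 61.2 -0.   0.4] p [0.5943 0.0133 0.1774] xang -179.1 open 0.0512 F [ 0.9 -0.4 -0.1]
tool delta [ 0.2628 -0.2832  0.0376]
```

View pics/o_z.png

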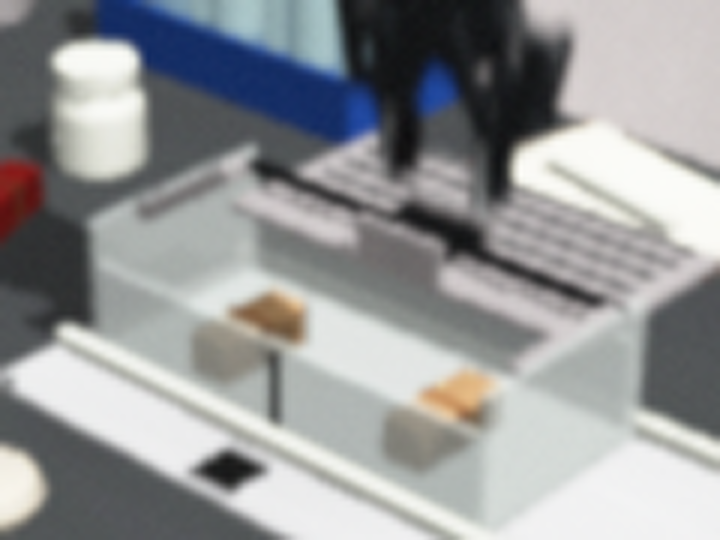

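View pics/o_c.png

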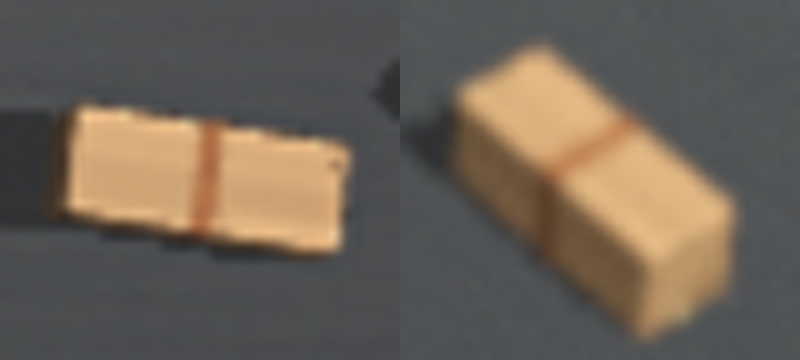

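```bash
python3 - <<'E'
from h import *
T=lambda *q:ray("top",[(412+x/10,243+y/10) for x,y in q],.028)
S=lambda *q:ray("side",[(346+x/10-40,268+y/10) for x,y in q],.028)
print(T((206,178)),S((595,146)))
t=T((74,158),(345,200));d=t[1]-t[0];print(np.degrees(np.arctan2(d[1],d[0])),np.linalg.norm(d),t.mean(0))
s=S((502,70),(692,232));d=s[1]-s[0];print(np.degrees(np.arctan2(d[1],d[0])),np.linalg.norm(d),s.mean(0))
E
```

```text
[[ 0.33420694 -0.27341976  0.028     ]] [[ 0.33472462 -0.27265525  0.028     ]]
-98.74418420492185 0.0689247007901312 [ 0.33395965 -0.27427646  0.028     ]
-99.39292397363582 0.06823331753937255 [ 0.33388039 -0.27321426  0.028     ]
```

step_arm --steps '[{"slide":[0,0,0],"delta_rot":[0,0,7.13]},{"slide":[0,0,0],"delta_rot":[0,0,7.13]},{"slide":[0,0,0],"delta_rot":[0,0,7.13]},{"slide":[0,0,0],"delta_rot":[0,0,7.13]},{"slide":[0,0,0],"delta_rot":[0,0,7.13]},{"slide":[0,0,0],"delta_rot":[0,0,7.13]},{"slide":[0,0,0],"delta_rot":[0,0,7.13]},{"slide":[0,0,0],"delta_rot":[0,0,7.13]}]'

```text
t: 24.78
tool_pos: [0.595, 0.0133, 0.1759]
eef_rot: [[-0.552, 0.834, 0.001], [0.834, 0.552, -0.0], [-0.001, 0.001, -1.0]]
contact_force: [0.4, -0.9, -0.5]
opening: 0.0511
```

step_arm --steps '[{"slide":[0,0,0],"delta_rot":[0,0,7.13]},{"slide":[0,0,0],"delta_rot":[0,0,7.13]},{"slide":[0,0,0],"delta_rot":[0,0,7.13]},{"slide":[0,0,0],"delta_rot":[0,0,7.13]},{"slide":[0,0,0],"delta_rot":[0,0,7.13]},{"slide":[0,0,0],"delta_rot":[0,0,7.13]},{"slide":[0,0,0],"delta_rot":[0,0,0]}]'

```text
t: 25.37
tool_pos: [0.5949, 0.0133, 0.1759]
eef_rot: [[0.157, 0.988, 0.001], [0.988, -0.157, -0.0], [-0.0, 0.001, -1.0]]
contact_force: [-0.2, 0.2, -0.6]
opening: 0.0515
```

```bash
python3 - <<'E'
from h import *
delta(.3342,-.2733,.12)
E
```

```text
q [  1.3  23.7  -5.3  60.9  -0.  100.3] p [0.5949 0.0133 0.1759] xang 80.96 open 0.0515 F [-0.2  0.2 -0.6]
tool delta [-0.324  -0.2125  0.0558]
```

step_arm --steps '[{"slide":[-0.0324,-0.0212,0],"delta_rot":[0,0,0]},{"slide":[-0.0324,-0.0212,0],"delta_rot":[0,0,0]},{"slide":[-0.0324,-0.0212,0],"delta_rot":[0,0,0]},{"slide":[-0.0324,-0.0212,0],"delta_rot":[0,0,0]},{"slide":[-0.0324,-0.0212,0],"delta_rot":[0,0,0]},{"slide":[-0.0324,-0.0212,0.01],"delta_rot":[0,0,0]},{"slide":[-0.0324,-0.0212,0.01],"delta_rot":[0,0,0]},{"slide":[-0.0324,-0.0212,0.01],"delta_rot":[0,0,0]}]'

```text
t: 26.03
tool_pos: [0.386, -0.2176, 0.1459]
eef_rot: [[0.151, 0.989, 0.002], [0.989, -0.151, -0.001], [-0.001, 0.002, -1.0]]
contact_force: [0.6, -1.4, 0.9]
opening: 0.0511
```

step_arm --steps '[{"slide":[-0.0324,-0.0212,0.01],"delta_rot":[0,0,0]},{"slide":[-0.0324,-0.0212,0.01],"delta_rot":[0,0,0]},{"slide":[0,0,0],"delta_rot":[0,0,0]},{"slide":[0,0,0],"delta_rot":[0,0,0]}]'

```text
t: 26.37
tool_pos: [0.3334, -0.2748, 0.1253]
eef_rot: [[0.157, 0.988, -0.0], [0.988, -0.157, 0.0], [0.0, -0.001, -1.0]]
contact_force: [-0.6, -0.2, 0.9]
opening: 0.0514
```

```bash
python3 - <<'E'
from h import *
delta(.3342,-.2733,.022)
a=shot("side","p_side"); zoom(a,320,200,440,290,"p_z",6)
E
```

```text
q [-39.5  11.3 -32.2  46.5   0.   59.6] p [ 0.3334 -0.2748  0.1253] xang 80.94 open 0.0514 F [-0.6 -0.2  0.9]
tool delta [0.0016 0.0006 0.1033]
```

View pics/p_z.png

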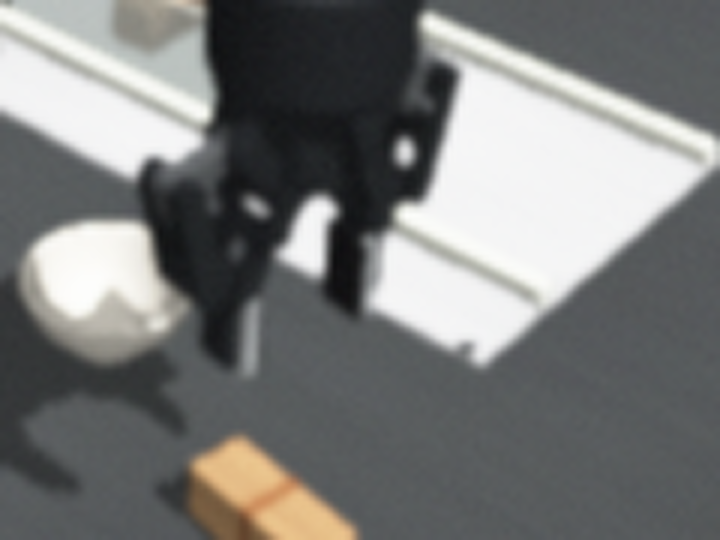

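step_arm --steps '[{"slide":[0.0015,0,0.035],"delta_rot":[0,0,0]},{"slide":[0,0,0.035],"delta_rot":[0,0,0]},{"slide":[0,0,0.023],"delta_rot":[0,0,0]},{"slide":[0,0,0.01],"delta_rot":[0,0,0]},{"slide":[0,0,0],"delta_rot":[0,0,0]},{"slide":[0,0,0],"delta_rot":[0,0,0]}]'

```text
t: 26.92
tool_pos: [0.3364, -0.2714, 0.0226]
eef_rot: [[0.152, 0.988, -0.0], [0.988, -0.152, 0.0], [0.0, -0.0, -1.0]]
contact_force: [0.0, 0.3, 0.7]
opening: 0.0515
```

step_arm --steps '[{"slide":[0,0,0],"delta_rot":[0,0,0]},{"slide":[0,0,0],"delta_rot":[0,0,0]},{"slide":[0,0,0],"delta_rot":[0,0,0]},{"slide":[0,0,0],"delta_rot":[0,0,0]},{"slide":[0,0,0],"delta_rot":[0,0,0]},{"slide":[0,0,0],"delta_rot":[0,0,0]}]' --fingers 1

```text
t: 27.42
tool_pos: [0.3369, -0.273, 0.024]
eef_rot: [[0.155, 0.988, 0.004], [0.988, -0.155, -0.002], [-0.001, 0.004, -1.0]]
contact_force: [1.4, 1.6, 7.1]
opening: 0.0271
```

step_arm --steps '[{"slide":[0,0,-0.03],"delta_rot":[0,0,0]},{"slide":[0,0,-0.04],"delta_rot":[0,0,0]},{"slide":[0,0,-0.04],"delta_rot":[0,0,0]},{"slide":[0,0,-0.04],"delta_rot":[0,0,0]},{"slide":[0,0,-0.02],"delta_rot":[0,0,-7.13]},{"slide":[0,0,0],"delta_rot":[0,0,-7.13]},{"slide":[0,0,0],"delta_rot":[0,0,-7.13]},{"slide":[0,0,0],"delta_rot":[0,0,-7.13]}]'

```text
t: 28.08
tool_pos: [0.3357, -0.2726, 0.1939]
eef_rot: [[-0.341, 0.94, 0.002], [0.94, 0.341, -0.002], [-0.002, 0.001, -1.0]]
contact_force: [-0.5, 0.6, -0.1]
opening: 0.0266
```

step_arm --steps '[{"slide":[0,0,0],"delta_rot":[0,0,-7.13]},{"slide":[0,0,0],"delta_rot":[0,0,-7.13]},{"slide":[0,0,0],"delta_rot":[0,0,-7.13]},{"slide":[0,0,0],"delta_rot":[0,0,-7.13]},{"slide":[0,0,0],"delta_rot":[0,0,-7.13]},{"slide":[0,0,0],"delta_rot":[0,0,-7.13]},{"slide":[0,0,0],"delta_rot":[0,0,-7.13]},{"slide":[0,0,0],"delta_rot":[0,0,-7.13]}]'

```text
t: 28.75
tool_pos: [0.3352, -0.2722, 0.193]
eef_rot: [[-0.974, 0.225, 0.001], [0.225, 0.974, -0.001], [-0.001, -0.0, -1.0]]
contact_force: [0.4, -0.6, -0.6]
opening: 0.027
```

step_arm --steps '[{"slide":[0,0,0],"delta_rot":[0,0,-7.13]},{"slide":[0,0,0],"delta_rot":[0,0,-7.13]},{"slide":[0,0,0],"delta_rot":[0,0,0]}]'

```text
t: 29.0
tool_pos: [0.3353, -0.2723, 0.193]
eef_rot: [[-1.0, -0.018, 0.001], [-0.018, 1.0, -0.001], [-0.001, -0.001, -1.0]]
contact_force: [0.3, 0.3, 0.0]
opening: 0.0271
```

```bash
python3 - <<'E'
from h import *
delta(.593,.083,.19)
E
```

```text
q [-39.1   7.6 -25.5  56.8  -0.  -40.1] p [ 0.3353 -0.2723  0.193 ] xang -178.99 open 0.0271 F [0.3 0.3 0. ]
tool delta [-0.264   0.3507  0.0029]
```

step_arm --steps '[{"slide":[-0.022,0.0292,0],"delta_rot":[0,0,0]},{"slide":[-0.022,0.0292,0],"delta_rot":[0,0,0]},{"slide":[-0.022,0.0292,0],"delta_rot":[0,0,0]},{"slide":[-0.022,0.0292,0],"delta_rot":[0,0,0]},{"slide":[-0.022,0.0292,0],"delta_rot":[0,0,0]},{"slide":[-0.022,0.0292,0],"delta_rot":[0,0,0]},{"slide":[-0.022,0.0292,0],"delta_rot":[0,0,0]},{"slide":[-0.022,0.0292,0],"delta_rot":[0,0,0]}]'

```text
t: 29.67
tool_pos: [0.5084, -0.0342, 0.193]
eef_rot: [[-1.0, -0.012, 0.001], [-0.012, 1.0, -0.0], [-0.001, -0.0, -1.0]]
contact_force: [0.9, -0.8, -0.2]
opening: 0.0267
```

step_arm --steps '[{"slide":[-0.022,0.0292,0],"delta_rot":[0,0,0]},{"slide":[-0.022,0.0292,0],"delta_rot":[0,0,0]},{"slide":[-0.022,0.0292,0],"delta_rot":[0,0,0]},{"slide":[-0.022,0.0292,0],"delta_rot":[0,0,0]},{"slide":[0,0,0.03],"delta_rot":[0,0,0]},{"slide":[0,0,0.02],"delta_rot":[0,0,0]},{"slide":[0,0,0],"delta_rot":[0,0,0]},{"slide":[0,0,0],"delta_rot":[0,0,0]}]'

```text
t: 30.33
tool_pos: [0.5925, 0.0821, 0.1416]
eef_rot: [[-1.0, -0.014, -0.003], [-0.014, 1.0, -0.001], [0.003, -0.001, -1.0]]
contact_force: [-0.4, -0.1, 0.2]
opening: 0.0269
```

```bash
python3 - <<'E'
from h import *
delta(.593,.083,.037)
a=shot("side","q_side"); zoom(a,275,110,395,200,"q_z",6)
E
```

```text
q [ 7.9 25.5 -7.9 56.9 -0.   7.1] p [0.5925 0.0821 0.1416] xang -179.2 open 0.0269 F [-0.4 -0.1  0.2]
tool delta [-0.0009  0.0009  0.1046]
```

View pics/q_z.png

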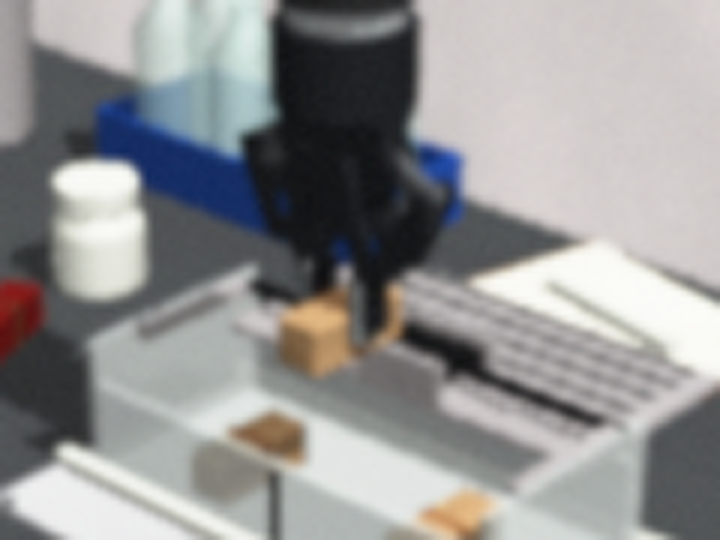

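step_arm --steps '[{"slide":[0.001,0,0.035],"delta_rot":[0,0,0]},{"slide":[0,0,0.03],"delta_rot":[0,0,0]},{"slide":[0,0,0.025],"delta_rot":[0,0,0]},{"slide":[0,0,0.012],"delta_rot":[0,0,0]},{"slide":[0,0,0],"delta_rot":[0,0,0]},{"slide":[0,0,0],"delta_rot":[0,0,0]}]'

```text
t: 30.88
tool_pos: [0.5935, 0.0818, 0.0418]
eef_rot: [[-1.0, -0.014, 0.001], [-0.014, 1.0, 0.0], [-0.001, 0.0, -1.0]]
contact_force: [0.5, 0.3, 0.2]
opening: 0.0269
```

step_arm --steps '[{"slide":[0,0,0.004],"delta_rot":[0,0,0]},{"slide":[0,0,0],"delta_rot":[0,0,0]}]'

```text
t: 31.05
tool_pos: [0.5944, 0.0822, 0.0382]
eef_rot: [[-1.0, -0.015, 0.003], [-0.015, 1.0, 0.001], [-0.003, 0.0, -1.0]]
contact_force: [0.5, 0.5, -0.4]
opening: 0.0267
```

step_arm --steps '[{"slide":[0,0,0],"delta_rot":[0,0,0]},{"slide":[0,0,0],"delta_rot":[0,0,0]},{"slide":[0,0,0],"delta_rot":[0,0,0]},{"slide":[0,0,0],"delta_rot":[0,0,0]},{"slide":[0,0,-0.02],"delta_rot":[0,0,0]},{"slide":[0,0,-0.04],"delta_rot":[0,0,0]},{"slide":[0,0,-0.04],"delta_rot":[0,0,0]},{"slide":[0,0,-0.04],"delta_rot":[0,0,0]}]' --fingers -0.2

```text
t: 31.72
tool_pos: [0.5921, 0.0822, 0.1778]
eef_rot: [[-1.0, -0.016, -0.001], [-0.016, 1.0, -0.0], [0.001, -0.0, -1.0]]
contact_force: [0.4, 0.2, -0.2]
opening: 0.0511
```

```bash
python3 - <<'E'
from h import *
delta(.668,.082,.15)
a=shot("side","r_side"); zoom(a,275,130,395,220,"r_z",6)
E
```

```text
q [ 7.9 24.  -4.6 61.5 -0.   7. ] p [0.5921 0.0822 0.1778] xang -179.1 open 0.0511 F [ 0.4  0.2 -0.2]
tool delta [-0.0759 -0.0014  0.0277]
```

View pics/r_z.png

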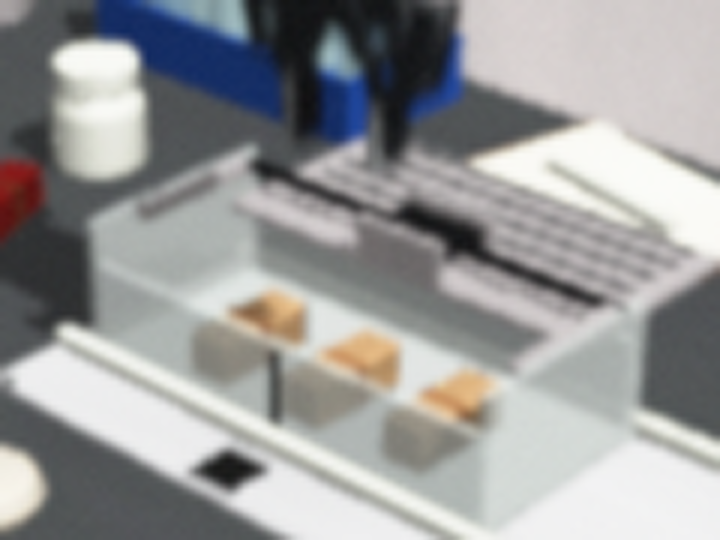

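View pics/r_side.png

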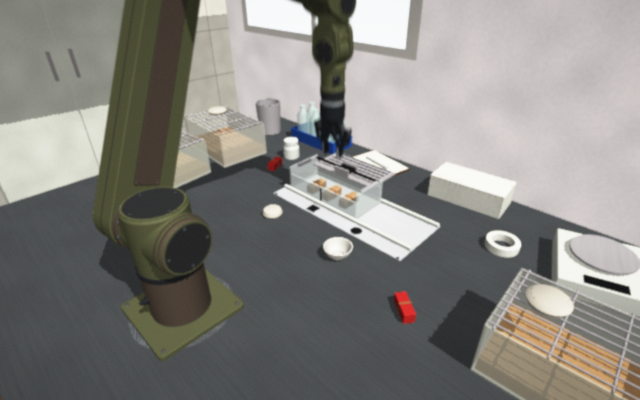

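step_arm --steps '[{"slide":[-0.019,0,0],"delta_rot":[0,0,0]},{"slide":[-0.019,0,0],"delta_rot":[0,0,0]},{"slide":[-0.019,0,0],"delta_rot":[0,0,0]},{"slide":[-0.019,0,0],"delta_rot":[0,0,0]},{"slide":[0,0,0.03],"delta_rot":[0,0,0]},{"slide":[0,0,0.02],"delta_rot":[0,0,0]},{"slide":[0,0,0],"delta_rot":[0,0,0]},{"slide":[0,0,0],"delta_rot":[0,0,0]}]' --fingers 1

```text
t: 32.43
tool_pos: [0.6674, 0.0833, 0.1251]
eef_rot: [[-1.0, -0.016, -0.004], [-0.016, 1.0, -0.0], [0.004, -0.0, -1.0]]
contact_force: [-0.4, 1.0, 0.3]
opening: -0.0004
```

```bash
python3 - <<'E'
from h import *
delta(.668,.082,.106)
a=shot("side","s_side"); zoom(a,275,120,395,210,"s_z",6)
E
```

```text
q [ 7.1 33.1  3.1 60.2  0.   6.2] p [0.6674 0.0833 0.1251] xang -179.1 open -0.0004 F [-0.4  1.   0.3]
tool delta [-0.0006 -0.0013  0.0191]
```

View pics/s_z.png

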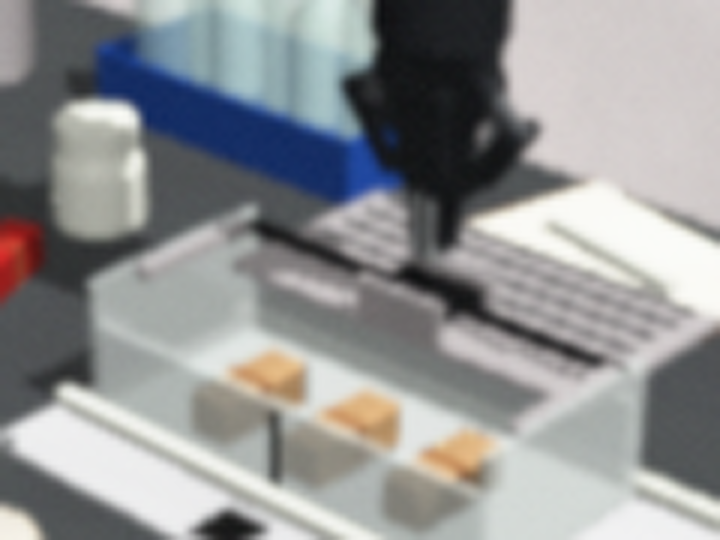

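Aligned over the tab, so I'll press down now.

step_arm --steps '[{"slide":[-0.001,0,0.015],"delta_rot":[0,0,0]},{"slide":[0,0,0.007],"delta_rot":[0,0,0]},{"slide":[0,0,0.004],"delta_rot":[0,0,0]},{"slide":[0,0,0.003],"delta_rot":[0,0,0]},{"slide":[0,0,0.002],"delta_rot":[0,0,0]},{"slide":[0,0,0],"delta_rot":[0,0,0]}]'

```text
t: 32.98
tool_pos: [0.6703, 0.0835, 0.097]
eef_rot: [[-1.0, -0.016, 0.002], [-0.016, 1.0, 0.0], [-0.002, 0.0, -1.0]]
contact_force: [-1.5, 0.1, 6.8]
opening: -0.0
```

step_arm --steps '[{"slide":[0,0,0.002],"delta_rot":[0,0,0]},{"slide":[0,0,0.001],"delta_rot":[0,0,0]},{"slide":[0.005,0,0],"delta_rot":[0,0,0]},{"slide":[0.005,0,0],"delta_rot":[0,0,0]},{"slide":[0.005,0,0],"delta_rot":[0,0,0]},{"slide":[0.005,0,0],"delta_rot":[0,0,0]}]'

```text
t: 33.48
tool_pos: [0.653, 0.0831, 0.096]
eef_rot: [[-1.0, -0.015, 0.008], [-0.015, 1.0, 0.0], [-0.008, -0.0, -1.0]]
contact_force: [1.5, -1.2, 8.8]
opening: 0.0002
```

step_arm --steps '[{"slide":[0.01,0,0.0005],"delta_rot":[0,0,0]},{"slide":[0.01,0,0.0003],"delta_rot":[0,0,0]},{"slide":[0.01,0,0],"delta_rot":[0,0,0]},{"slide":[0.01,0,0],"delta_rot":[0,0,0]},{"slide":[0.01,0,0],"delta_rot":[0,0,0]},{"slide":[0.01,0,0],"delta_rot":[0,0,0]},{"slide":[0.01,0,0],"delta_rot":[0,0,0]},{"slide":[0.01,0,0],"delta_rot":[0,0,0]}]'

```text
t: 34.15
tool_pos: [0.574, 0.0808, 0.0959]
eef_rot: [[-1.0, -0.015, 0.011], [-0.015, 1.0, -0.002], [-0.011, -0.002, -1.0]]
contact_force: [1.7, -5.1, 12.5]
opening: 0.0001
```

step_arm --steps '[{"slide":[0.004,0,0],"delta_rot":[0,0,0]},{"slide":[0.004,0,0],"delta_rot":[0,0,0]},{"slide":[0.003,0,0],"delta_rot":[0,0,0]},{"slide":[0.002,0,0],"delta_rot":[0,0,0]},{"slide":[0,0,0],"delta_rot":[0,0,0]}]'

```text
t: 34.57
tool_pos: [0.5629, 0.082, 0.0959]
eef_rot: [[-1.0, -0.015, 0.014], [-0.015, 1.0, 0.001], [-0.014, 0.0, -1.0]]
contact_force: [4.3, -0.4, 9.5]
opening: 0.0
```

step_arm --steps '[{"slide":[0.003,0,0.0003],"delta_rot":[0,0,0]},{"slide":[0.002,0,0],"delta_rot":[0,0,0]},{"slide":[0,0,0],"delta_rot":[0,0,0]}]'

```text
t: 34.82
tool_pos: [0.5589, 0.0821, 0.0959]
eef_rot: [[-1.0, -0.015, 0.015], [-0.015, 1.0, 0.001], [-0.015, 0.001, -1.0]]
contact_force: [5.1, -0.3, 9.1]
opening: 0.0
```

step_arm --steps '[{"slide":[0.002,0,0.0003],"delta_rot":[0,0,0]},{"slide":[0.002,0,0],"delta_rot":[0,0,0]},{"slide":[0,0,0],"delta_rot":[0,0,0]}]'

```text
t: 35.07
tool_pos: [0.5565, 0.0822, 0.096]
eef_rot: [[-1.0, -0.015, 0.018], [-0.015, 1.0, 0.001], [-0.018, 0.001, -1.0]]
contact_force: [9.7, -1.0, 7.7]
opening: -0.0001
```

Now 9.7 N and the motion has stalled, so it is at the stop. I'll relax sideways and lift.

step_arm --steps '[{"slide":[-0.002,0,0],"delta_rot":[0,0,0]},{"slide":[0,0,-0.006],"delta_rot":[0,0,0]},{"slide":[0,0,-0.02],"delta_rot":[0,0,0]},{"slide":[0,0,-0.04],"delta_rot":[0,0,0]},{"slide":[0,0.03,-0.02],"delta_rot":[0,0,0]},{"slide":[0,0.035,0],"delta_rot":[0,0,0]},{"slide":[0,0.035,0],"delta_rot":[0,0,0]},{"slide":[0,0.035,0],"delta_rot":[0,0,0]}]'

```text
t: 35.73
tool_pos: [0.5482, 0.2179, 0.1787]
eef_rot: [[-1.0, -0.015, 0.002], [-0.015, 1.0, 0.001], [-0.002, 0.001, -1.0]]
contact_force: [1.0, 0.2, -0.2]
opening: 0.0001
```

step_arm --steps '[{"slide":[0,0.035,0],"delta_rot":[0,0,0]},{"slide":[0,0.03,0],"delta_rot":[0,0,0]},{"slide":[0,0,0],"delta_rot":[0,0,0]}]'

```text
t: 35.98
tool_pos: [0.5468, 0.2873, 0.1776]
eef_rot: [[-1.0, -0.021, 0.002], [-0.021, 1.0, 0.004], [-0.002, 0.004, -1.0]]
contact_force: [1.5, -0.3, 0.4]
opening: -0.0003
```

```bash
python3 - <<'E'
from h import *
delta(.608,.275,.15)
a=shot("side","t_side"); zoom(a,275,130,395,220,"t_z",6)
b=shot("top","t_top"); zoom(b,220,110,440,215,"t_t",3.6)
print(read_state()['eef_rot'])
E
```

```text
q [27.6 25.7 -1.8 62.3  0.1 26.4] p [0.5468 0.2873 0.1776] xang -178.78 open -0.0003 F [ 1.5 -0.3  0.4]
tool delta [-0.0609 -0.0137  0.0276]
[[-9.99836887e-01 -1.80589288e-02  2.73421006e-04]
 [-1.80590371e-02  9.99836843e-01 -3.98893381e-04]
 [-2.66172808e-04 -4.03766036e-04 -9.99999883e-01]]
```

View pics/t_z.png

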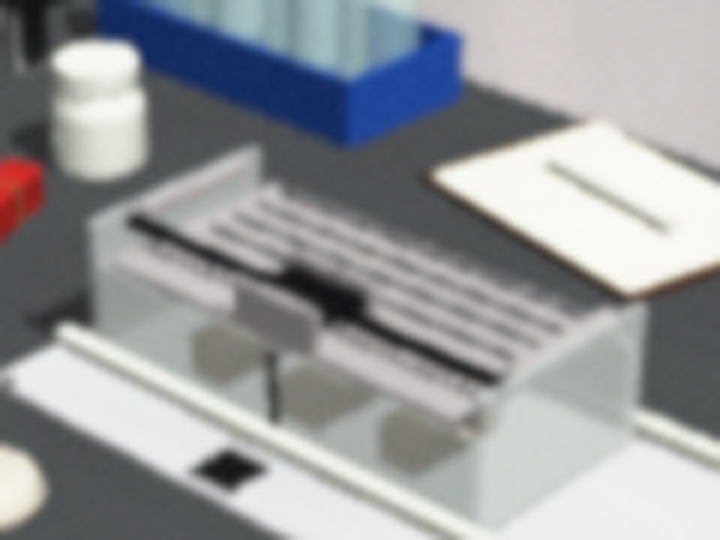

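View pics/t_t.png

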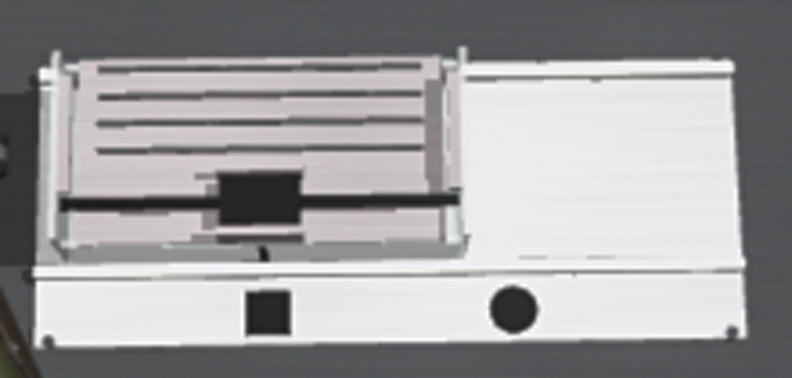

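```bash
python3 - <<'E'
from h import *
a=cv2.imread("pics/a_side.png");b=cv2.imread("pics/t_side.png")
f=lambda i,x,y:cv2.resize(i[y:y+36,x:x+48],None,fx=8,fy=8,interpolation=cv2.INTER_CUBIC)
A=f(a,352,183);B=f(b,308,166)
a=cv2.imread("pics/a_top.png");b=cv2.imread("pics/t_top.png")
C=f(a,340,146);D=f(b,269,148)
cv2.imwrite("pics/u.png",np.vstack([np.hstack([A,B]),np.hstack([C,D])]))
E
```

```text
(no output)
```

View pics/u.png

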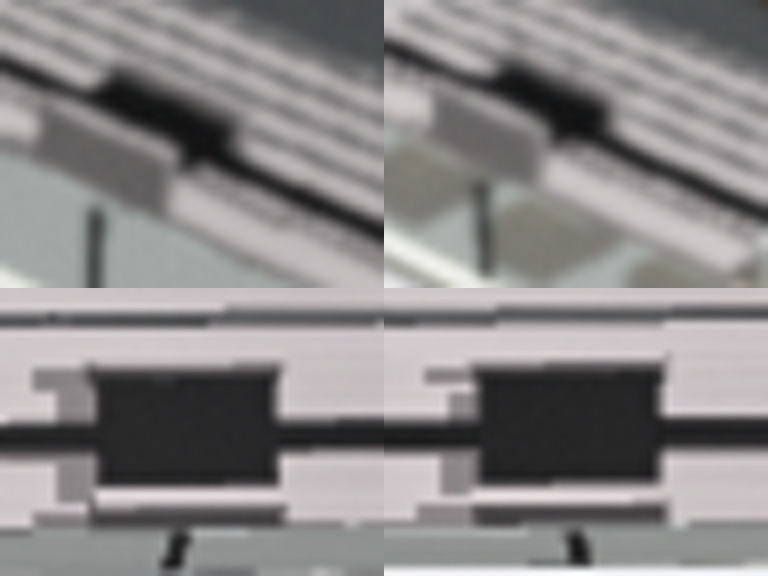

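step_arm --steps '[{"slide":[-0.03,0.004,0],"delta_rot":[0,0,-0.1]},{"slide":[-0.031,0.004,0],"delta_rot":[0,0,0]},{"slide":[0,0,0.04],"delta_rot":[0,0,0]},{"slide":[0,0,0.04],"delta_rot":[0,0,0]},{"slide":[0,0,0.04],"delta_rot":[0,0,0]},{"slide":[0,0,0.014],"delta_rot":[6,0,0]},{"slide":[0,0,0],"delta_rot":[6,0,0]},{"slide":[0,0,0],"delta_rot":[0,0,0]}]'

```text
t: 36.75
tool_pos: [0.6059, 0.2909, 0.0403]
eef_rot: [[-1.0, -0.02, -0.001], [-0.019, 0.977, -0.212], [0.005, -0.212, -0.977]]
contact_force: [0.4, 1.0, 0.2]
opening: -0.0
```

```bash
python3 - <<'E'
from h import *
delta(.607,.25,.042)
a=shot("side","v_side"); zoom(a,245,110,385,215,"v_z",5)
print(read_state()['eef_rot'].round(3))
E
```

```text
q [ 30.4  41.1   3.7  58.9 -10.5  29.9] p [0.6059 0.2909 0.0403] xang -178.89 open -0.0 F [0.4 1.  0.2]
tool delta [-0.0003 -0.0404  0.007 ]
[[-1.    -0.019  0.002]
 [-0.019  0.978 -0.208]
 [ 0.002 -0.208 -0.978]]
```

View pics/v_z.png

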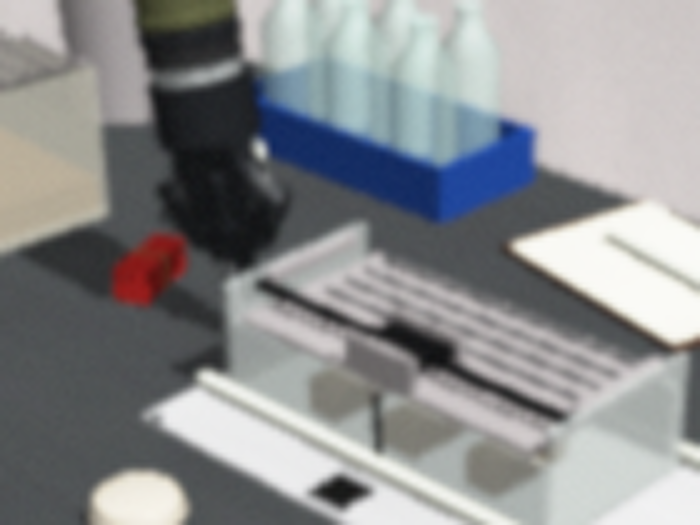

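step_arm --steps '[{"slide":[0,-0.0098,0.0019],"delta_rot":[0,0,0]},{"slide":[0,-0.0098,0.0019],"delta_rot":[0,0,0]},{"slide":[0,-0.0098,0.0019],"delta_rot":[0,0,0]},{"slide":[0,-0.0078,0.0015],"delta_rot":[0,0,0]},{"slide":[0,-0.0039,0.0008],"delta_rot":[0,0,0]},{"slide":[0,-0.0049,0.001],"delta_rot":[0,0,0]},{"slide":[0,-0.0049,0.001],"delta_rot":[0,0,0]},{"slide":[0,-0.0059,0.0013],"delta_rot":[0,0,0]}]'

```text
t: 37.47
tool_pos: [0.6101, 0.234, 0.046]
eef_rot: [[-1.0, -0.016, 0.007], [-0.017, 0.979, -0.201], [-0.004, -0.201, -0.98]]
contact_force: [0.2, 8.7, 2.9]
opening: -0.0003
```

step_arm --steps '[{"slide":[0,-0.0078,0.0017],"delta_rot":[0,0,0]},{"slide":[0,-0.0098,0.0022],"delta_rot":[0,0,0]},{"slide":[0,-0.0098,0.0022],"delta_rot":[0,0,0]},{"slide":[0,-0.0098,0.0022],"delta_rot":[0,0,0]},{"slide":[0,-0.0098,0.0022],"delta_rot":[0,0,0]},{"slide":[0,-0.0098,0.0022],"delta_rot":[0,0,0]},{"slide":[0,-0.0098,0.0022],"delta_rot":[0,0,0]},{"slide":[0,-0.0098,0.0022],"delta_rot":[0,0,0]}]'

```text
t: 38.13
tool_pos: [0.6121, 0.1561, 0.0459]
eef_rot: [[-1.0, -0.016, 0.009], [-0.017, 0.98, -0.2], [-0.006, -0.2, -0.98]]
contact_force: [-0.4, 11.0, 6.5]
opening: 0.0005
```

step_arm --steps '[{"slide":[0,-0.0098,0.0021],"delta_rot":[0,0,0]},{"slide":[0,-0.0098,0.0021],"delta_rot":[0,0,0]},{"slide":[0,-0.0098,0.0021],"delta_rot":[0,0,0]},{"slide":[0,-0.0098,0.0021],"delta_rot":[0,0,0]},{"slide":[0,-0.0098,0.0021],"delta_rot":[0,0,0]},{"slide":[0,-0.0098,0.0021],"delta_rot":[0,0,0]},{"slide":[0,-0.0078,0.0017],"delta_rot":[0,0,0]},{"slide":[0,0,0],"delta_rot":[0,0,0]}]'

```text
t: 38.8
tool_pos: [0.613, 0.0856, 0.0457]
eef_rot: [[-1.0, -0.014, 0.009], [-0.016, 0.979, -0.204], [-0.006, -0.204, -0.979]]
contact_force: [1.3, 4.5, 4.4]
opening: 0.0002
```

```bash
python3 - <<'E'
from h import *
delta(.607,.0635,.042)
a=shot("side","w_side"); zoom(a,315,180,395,240,"w_z",10)
E
```

```text
q [ 13.6  33.5 -10.5  48.3 -11.6  13. ] p [0.613  0.0856 0.0457] xang -179.1 open 0.0002 F [1.3 4.5 4.4]
tool delta [ 0.0064 -0.0208  0.008 ]
```

View pics/w_z.png

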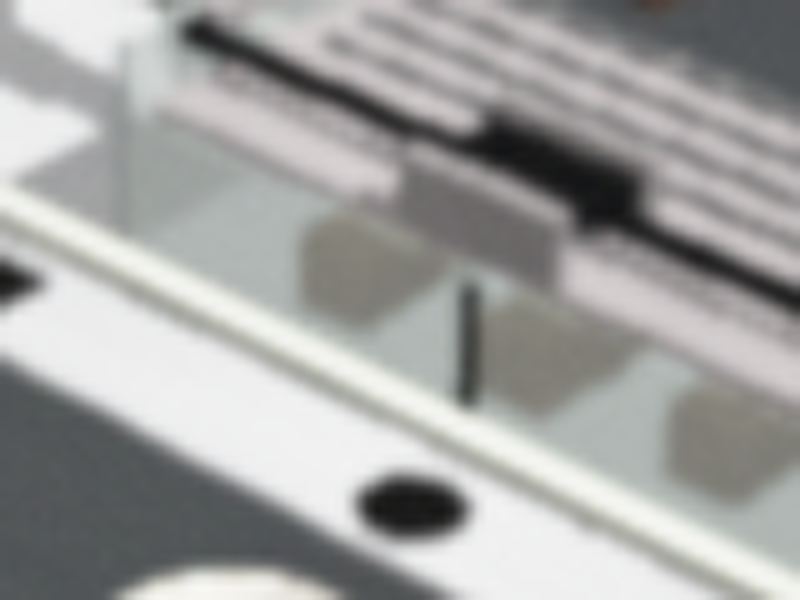

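```bash
python3 - <<'E'
from h import *
print(ray("side",[(361.7,220.2),(363.7,221.5)],.018))
print(ray("side",[(361.9,208.5),(364.1,209)],.064))
E
```

```text
[[ 0.54263489 -0.08997989  0.018     ]
 [ 0.54149122 -0.09868379  0.018     ]]
[[ 0.53698969 -0.09273066  0.064     ]
 [ 0.53936538 -0.09911736  0.064     ]]
```

```bash
python3 - <<'E'
from h import *
b=shot("top","w_top"); zoom(b,220,110,440,215,"w_t",3.6)
E
```

```text
(no output)
```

View pics/w_t.png

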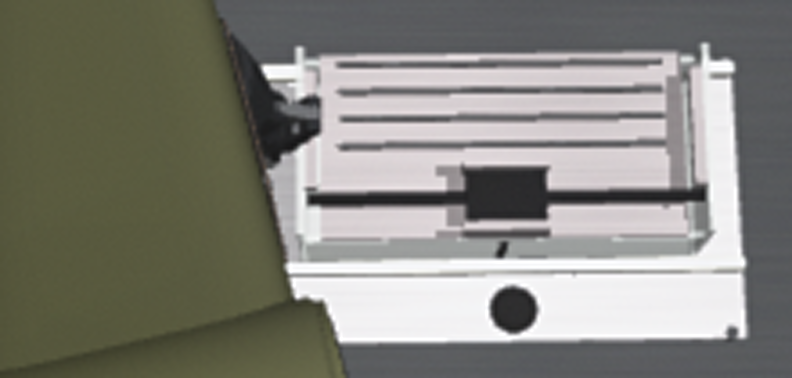

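step_arm --steps '[{"slide":[0,-0.0029,0.0006],"delta_rot":[0,0,0]},{"slide":[0,-0.0029,0.0006],"delta_rot":[0,0,0]},{"slide":[0,-0.001,0.0002],"delta_rot":[0,0,0]},{"slide":[0,0,0],"delta_rot":[0,0,0]},{"slide":[0,0,0],"delta_rot":[0,0,0]}]'

```text
t: 39.32
tool_pos: [0.6129, 0.081, 0.0451]
eef_rot: [[-1.0, -0.017, 0.008], [-0.018, 0.979, -0.203], [-0.005, -0.203, -0.979]]
contact_force: [0.2, 10.3, 7.1]
opening: -0.0003
```

```bash
python3 - <<'E'
from h import *
delta(.607,.0635,.042)
a=shot("side","x_side"); zoom(a,325,195,385,240,"x_z",10)
b=shot("top","x_top"); zoom(b,320,110,440,215,"x_t",5.7)
zoom(cv2.imread("pics/a_top.png")[:,:,::-1],320,110,440,215,"a_t",5.7)
E
```

```text
q [ 13.2  33.5 -10.7  48.1 -11.5  12.4] p [0.6129 0.081  0.0451] xang -178.98 open -0.0003 F [ 0.2 10.3  7.1]
tool delta [ 0.0062 -0.0165  0.0065]
```

View pics/x_z.png

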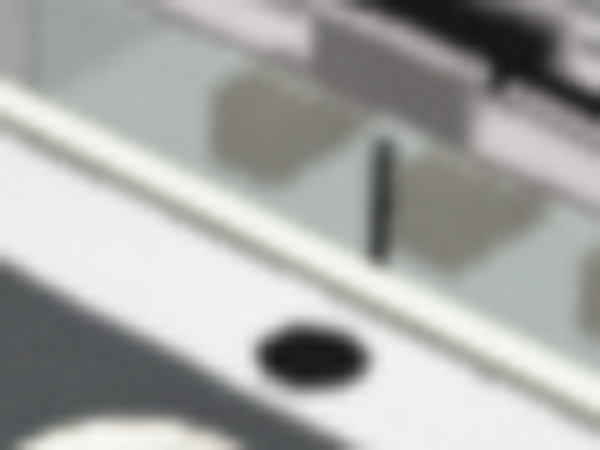

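View pics/x_t.png

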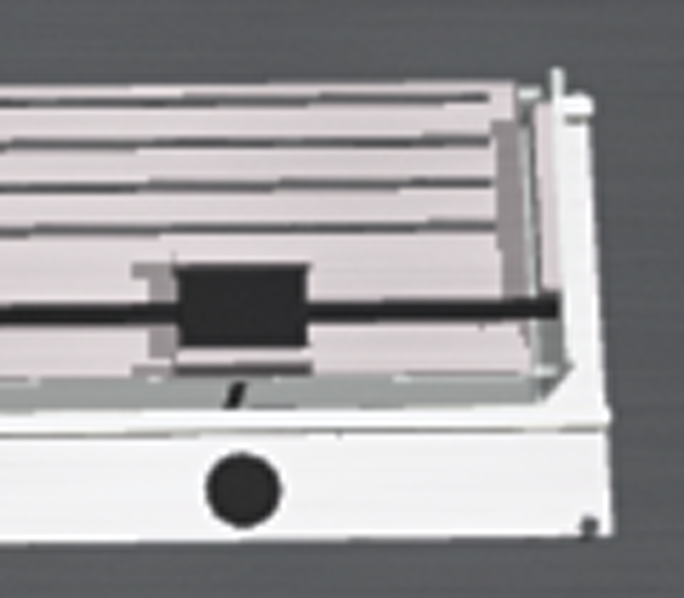

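View pics/a_t.png

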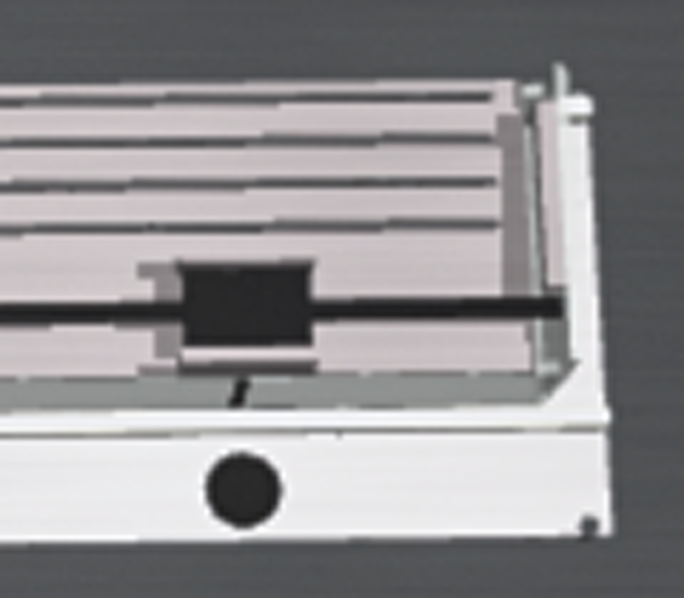

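```bash
python3 - <<'E'
from h import *
f=lambda x,y:(320+x/5.7,110+y/5.7)
print("mark",ray("top",[f(243.5,490)],.004))
for z in (.012,.018,.025): print(z,ray("top",[f(236,407)],z))
print("top end",ray("top",[f(243,380)],.066),ray("top",[f(243,380)],.062))
S=lambda x,y:(325+x/10,195+y/10)
print("mark s",ray("side",[S(313,357)],.004))
K,R,t=cam("side");
for P in ((.5445,-.1000,.018),(.5445,-.1000,.064)): print(((proj("side",[P])[0]-[325,195])*10).round(1))
E
```

```text
mark [[ 0.50576314 -0.10166428  0.004     ]]
0.012 [[ 0.54336298 -0.09805778  0.012     ]]
0.018 [[ 0.54193818 -0.09751658  0.018     ]]
0.025 [[ 0.54027592 -0.09688517  0.025     ]]
top end [[ 0.5428499  -0.09647992  0.066     ]] [[ 0.54384225 -0.09685209  0.062     ]]
mark s [[ 0.50545395 -0.10079181  0.004     ]]
[396.8 262.6]
[404.4 134.2]
```

step_arm --steps '[{"slide":[0,-0.002,0.0004],"delta_rot":[0,0,0]},{"slide":[0,-0.002,0.0004],"delta_rot":[0,0,0]},{"slide":[0,0,0],"delta_rot":[0,0,0]},{"slide":[0,0,0],"delta_rot":[0,0,0]}]'

```text
t: 39.75
tool_pos: [0.6129, 0.077, 0.045]
eef_rot: [[-1.0, -0.017, 0.008], [-0.018, 0.979, -0.203], [-0.005, -0.203, -0.979]]
contact_force: [0.1, 9.1, 7.2]
opening: -0.0001
```

```bash
python3 - <<'E'
from h import *
delta(.607,.0635,.042)
a=shot("side","y_side"); zoom(a,325,195,385,240,"y_z",10)
b=shot("top","y_top"); zoom(b,320,110,440,215,"y_t",5.7)
E
```

```text
q [ 12.8  33.4 -10.9  47.9 -11.5  12.1] p [0.6129 0.077  0.045 ] xang -178.97 open -0.0001 F [0.1 9.1 7.2]
tool delta [ 0.0061 -0.0125  0.0057]
```

View pics/y_z.png

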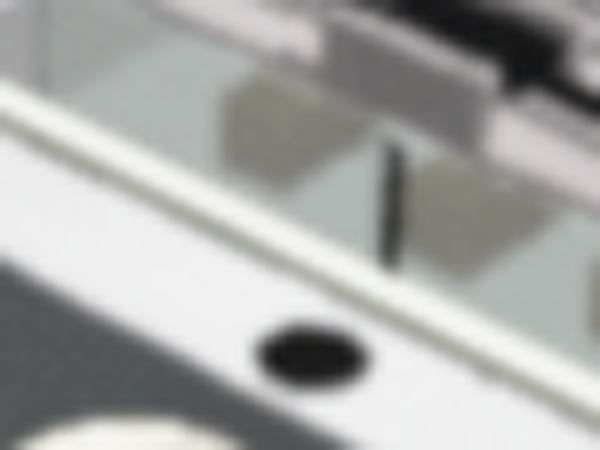

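View pics/y_t.png

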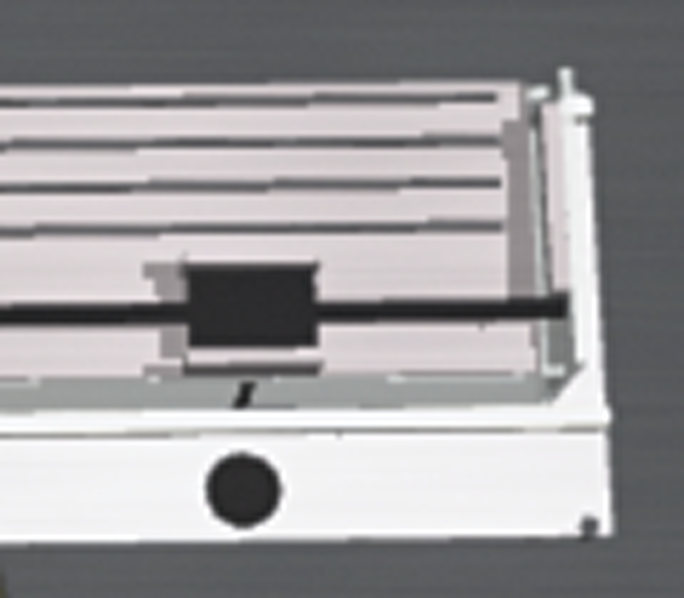

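step_arm --steps '[{"slide":[0,-0.0012,0.0002],"delta_rot":[0,0,0]},{"slide":[0,0,0],"delta_rot":[0,0,0]},{"slide":[0,0,0],"delta_rot":[0,0,0]},{"slide":[0,0.0196,-0.0043],"delta_rot":[0,0,0]},{"slide":[0,0.0294,-0.0064],"delta_rot":[0,0,0]},{"slide":[0,0,0],"delta_rot":[-6,0,0]},{"slide":[0,0,-0.03],"delta_rot":[-6,0,0]},{"slide":[0,0,-0.04],"delta_rot":[0,0,0]}]'

```text
t: 40.52
tool_pos: [0.6062, 0.1239, 0.1103]
eef_rot: [[-1.0, -0.015, -0.009], [-0.015, 1.0, -0.0], [0.009, -0.0, -1.0]]
contact_force: [0.2, -1.0, 0.8]
opening: -0.0001
```

step_arm --steps '[{"slide":[0,0.02,-0.04],"delta_rot":[0,0,0]},{"slide":[0.01,0.035,-0.01],"delta_rot":[0,0,0]},{"slide":[0.01,0.035,0],"delta_rot":[0,0,0]},{"slide":[0.01,0.035,0],"delta_rot":[0,0,0]},{"slide":[0.01,0.035,0],"delta_rot":[0,0,0]},{"slide":[0.01,0.035,0],"delta_rot":[0,0,0]},{"slide":[0.01,0.03,0],"delta_rot":[0,0,0]},{"slide":[0,0,0],"delta_rot":[0,0,0]}]'

```text
t: 41.18
tool_pos: [0.5443, 0.3538, 0.1604]
eef_rot: [[-1.0, -0.022, -0.001], [-0.022, 1.0, 0.002], [0.001, 0.002, -1.0]]
contact_force: [1.0, -0.7, -0.2]
opening: 0.0
```

```bash
python3 - <<'E'
from h import *
delta(.607,.0635,.042)
a=shot("side","f1_side"); zoom(a,325,195,385,240,"f1_z",10)
b=shot("top","f1_top"); zoom(b,320,110,440,215,"f1_t",5.7)
E
```

```text
q [33.  29.4  1.9 62.5  0.1 31.7] p [0.5443 0.3538 0.1604] xang -178.71 open 0.0 F [ 1.  -0.7 -0.2]
tool delta [-0.0562 -0.2919  0.1177]
```

View pics/f1_z.png

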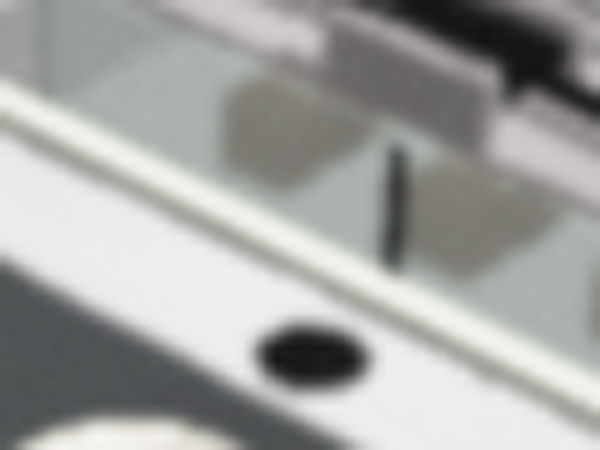

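View pics/f1_t.png

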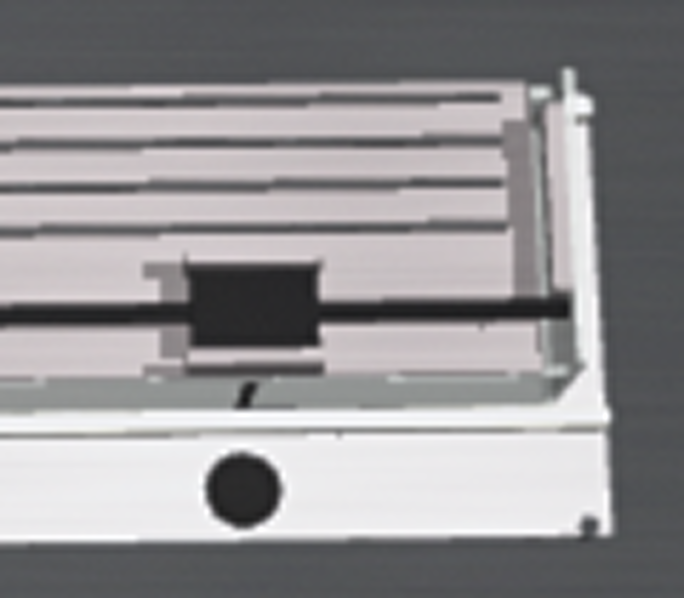

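View pics/f1_top.png

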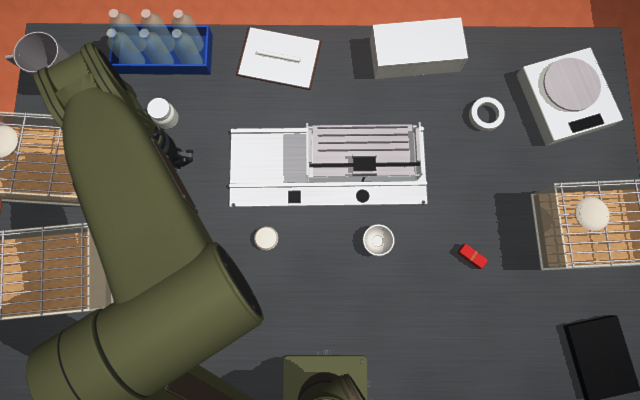

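View pics/f1_side.png

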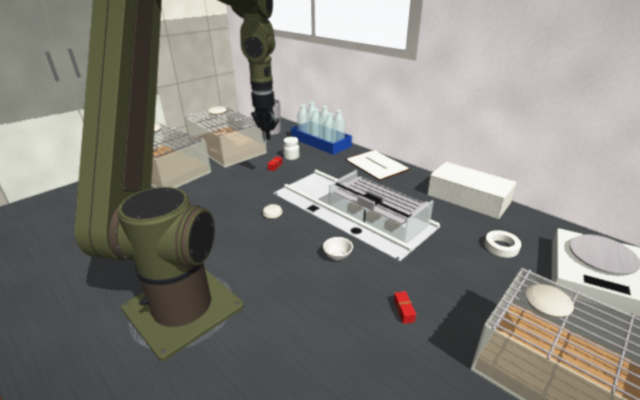

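```bash
python3 -c "
from station import *
print(hand_in())"
```

```text
the job is handed in; nothing more can be done
None
```

The job is done and handed in at about 41 s. I got no verdict back, so the results below are my own checks.

- **Box to the square mark:** I slid it there by pushing low on its end wall. It stopped about 2 mm from the mark.
- **Cover opened:** I pressed the tab and slid the cover to its stop. The tab moved about 100 mm in the pictures.
- **Blocks:** Three wooden blocks were on the table, and all three are inside. One was knocked aside during the run, so I measured it again before gripping it.
- **Cover shut:** I pressed the tab and slid the cover home until the force rose to about 10 N. The tab looks raised just as in the first pictures. I judged this from the pictures and that force alone, as neither joint can be read directly.
- **Box back at the round mark:** The middle line agrees with the mark to about 1 mm in both views.

**Disagreements in the checks:**
- While sliding the box back, the box position worked out from the arm differed from the pictures by about 10 mm. I followed the pictures, as both views agreed.
- By the same measure, the box had started about 3 mm off the round mark, so it did not end exactly where it began.

The stone, the bowl and the two red blocks look unmoved in the last pictures, and the robot is clear of everything.

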